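Check a shelf board with the straightedge

TASK

I want to check the spare shelf board for bow. Take the metal straightedge out of its stand, lay it down flat on the bare desk with its finger ridge up and let go; then pick it up again and set it down flat on the desk, its long edge flush along the board's long edge that faces the robot, about midway along it. Leave the board and the other things where they are.

Things in the scene. Friction and masses are not known exactly. Their poses are not given: they have to be found in the camera images.
- straightedge: aluminium plate 60 x 220 x 10 mm with a finger ridge (14 wide, 100 long, 26 high: top 36 mm above the underside) along the middle of one face; 0.3 kg. Origin: centre of the flat underside; x across (edges at +-30 mm), y along, z out of the ridged face. Starts on a long edge in the stand, ridge facing away from the robot; the upper 23 mm of the plate, above the ridge, are free to grip.
- board: plain light wooden shelf board, 140 x 280 x 16 mm, loose, lying flat on the desk. Origin: centre of its underside; x across it, y along it, z up. The edge to check is its long edge on the -x side (x = -70 mm), which faces the robot.
- stand: dark wooden stand, fixed; foot 75 x 210 x 8 mm, with two pairs of cheeks at y = +-80 mm (each 20 mm long, up to 40 mm above the desk, 12.5 mm slot between them) that hold the straightedge upright, its lower edge on the foot. Origin: centre of its underside; y along the slot, z up.
- eraser: eraser in a card sleeve, 23 x 52 x 12 mm, lying on the board; leave alone. Origin: centre of its underside.
- tape_roll: roll of tape lying flat, 92 mm across, 48 mm high; leave alone. Origin: centre of its underside.
- mouse: computer mouse, 112 x 56 x 35 mm; leave alone. Origin: centre of its underside.
- calculator: pocket calculator, 130 x 80 x 14 mm; leave alone. Origin: centre of its underside.
There are look-alikes about, which are no part of the job. Of the things that look like the straightedge, the larger one is meant.

How it is judged:
On the way, in this order (a step that is already met when the one before it is completed fails the run):
1. the straightedge lies flat on the desk, ridge up, let go (angle between straightedge's own z axis and vertical below 0.08 rad and height (world z) of straightedge between -0.004 and 0.006 m and linear speed of straightedge below 0.02 m/s and angular speed of straightedge below 0.1 rad/s and contact force between straightedge and the fingers below 0.05 N), for 0.2 s.
2. it is picked up again, level, clear of the desk (height (world z) of straightedge above 0.012 m and angle between straightedge's own z axis and vertical below 0.35 rad and contact force between straightedge and the fingers above 1 N), for 0.2 s.
At the end, for the whole second after the job is handed in: the straightedge rests flat on the desk, ridge up, against the board's robot-side long edge: gap at its middle under 3.5 mm, parallel to the edge within 0.03 rad, its middle within 30 mm of the board's middle along the edge; the board has moved less than 30 mm and the other things less than 40 mm (angle between straightedge's own z axis and vertical below 0.08 rad and height (world z) of straightedge between -0.004 and 0.006 m and linear speed of straightedge below 0.02 m/s and angular speed of straightedge below 0.1 rad/s and x of straightedge in the frame of board between -0.1035 and -0.097 m and y of straightedge in the frame of board between -0.03 and 0.03 m and angle between the y axis of straightedge and the y axis of board, either way round below 0.03 rad and distance of board from where it was at the start of the episode below 0.03 m and angle between board's own z axis and vertical below 0.05 rad and distance of each of eraser, tape_roll, mouse, calculator from where it was at the start of the episode below 0.04 m); the robot touches nothing.
It fails at once if the board is shoved 30 mm or more (distance of board from where it was at the start of the episode above 0.03 m).
It fails at once if another thing is moved 40 mm or more (distance of any of eraser, tape_roll, mouse, calculator from where it was at the start of the episode above 0.04 m).
It also fails if it takes over 64 s, if anything falls off the work surface, if the arm or the gripper's body presses on something with over 40 N, if the wrist force passes 120 N, or if a joint passes its speed limit or range.

ROBOT

A 6-joint arm with a two-finger parallel gripper is mounted at the origin on a cart in front of the work surface, level with it; the furniture and walls round the work are solid. World frame = base frame: x ahead of the robot, y to its left, z up, the work surface at z = 0. Lengths are in m, angles in rad, forces in N, time in s.
With the tool pointing down it reaches from about 0.425 to 0.95 m from the base axis. Payload 3.5 kg.
Tool frame: the origin (TCP) lies midway between the tips of the shut fingers; the grasp point (between the pads) lies 19 mm behind it; y points along the fingers, z is the direction in which the jaws open and shut, and the axes are right-handed (so a half turn about y gives the same grasp; the last joint's range is limited). The gripper opens to 85 mm and grips with 20 to 120 N. Pads are 22 mm wide; open, the fingers measure 114 mm over their backs; the gripper's body (76 mm by 85 mm) begins 54 mm behind the grasp point. The pads swing forward as they close: fully open they stand 13 mm farther back than shut.
Start: joints at [-1.375, 0.286, 1.577, -0, 1.279, -0.15], TCP at [0.229, -0.635, 0.231] pointing down, gripper open.
Joint ranges: [-2.77, 2.77], [-0.9, 2.22], [0.21, 2.48], [-1.53, 4.67], [0.24, 2.81], [-2.84, 2.84]. Speed limits (rad/s): [2.79, 2.79, 3.14, 3.14, 3.14, 3.14].

INTERFACE

Orientations are given as a 3x3 rotation matrix whose columns are the frame's x, y, z axes.
In Python, from workcell import read_state, get_image, ticket gives the robot as it stands.
- The arm moves only by the tool apply_moves, never from a script. Its argument "deltas" is a list of rows, each a list of 7 numbers: the shift along the tool's x, y, z in m, then the turn, a rotation vector about the tool's x, y, z in rad, then the finger opening in m, from 0 to 0.0854. In form: [[dx, dy, dz, wx, wy, wz, grip], ...]. A call has 1 to 8 rows; each row shifts and turns the pose as measured when the row begins, along the tool's axes as they then stand; what a row does not reach is not made up. A row lasts 1/10 s, in which the tool goes at most 50 mm and 8.59 degrees, less where a joint would pass 70% of its speed; a pose out of reach is approached as far as the arm can. A call with a gripper value outside its range is refused whole. The fingers move at their own pace and stop on an object; "force" is the grip in N (left out, the last holds). Time passes only in rows, so rows that do not move let the fingers close. It gives the time, the measured TCP pose, the force and the opening at its end, in the units of the state.
- read_state(): the state, without advancing time (a new reading comes with each control period).
- get_image(name): name is "side" or "top" or "wrist"; returns a dict with "frame" (480x640x3 uint8, red, green, blue), "fov_y" (degrees; the focal length in pixels is half the picture's height over the tangent of half this angle, whatever the lens; pixels are square), "cx", "cy" (the principal point, pixels), "R" (3x3) and "t" (3): a world point X has camera coordinates R X + t. Camera axes: x right, y down, z forward; pixel columns grow to the right and rows downward; lengths in m; the calibration is good to about 2 mm. The wrist camera is an equidistant fisheye: a pixel r from the principal point sees the ray r / f radians off the axis. A picture is of the moment at which its call begins. There is no depth.
- ticket.sign_off(): hands the job in, once; it reports no verdict.
The state is a dict: "time_s": time; "joints": joint angles; "dq": joint speeds; "joint_efforts": joint torques, N m; "tcp_pos": TCP position; "orientation": TCP orientation; "ft_force": force on the tool from outside, world axes, zero at the start; "ft_torque": the same for the moment, N m; "gripper_width": finger opening in m.
Only numpy, scipy, OpenCV 4.12 (cv2) and the standard library are available. Lean on these libraries where they do the work, as an engineer would, in place of code of your own. Each camera call takes 0.05 s, during which the arm holds its last target.

## Working session

There is one attempt and no reset: what is moved stays moved. The work goes in short steps, Python scripts to look and compute and a tool call to move; the robot and the scene stay as the last step left them, time stands still between calls to the robot, and variables do not carry over. Pictures are saved under pics/ and viewed, and the job is handed in when it is done.

Besides the shell and the picture viewer there is one more tool, called after "Call:" as name(argument=value, ...), one argument or row to a line, values as JSON. apply_moves: Moves the arm, as the interface text tells. Its arguments: {"type":"object","properties":{"deltas":{"type":"array","items":{"type":"array","items":{"type":"number"}}},"force":{"type":"number"}},"required":["deltas"]}

```bash
mkdir -p pics; cat > h.py <<'E'
import numpy as np, cv2
from workcell import read_state, get_image, ticket
def snap(name,fn):
    d=get_image(name); cv2.imwrite('pics/'+fn+'.png',d['frame'][:,:,::-1]); 
    np.savez('pics/'+fn+'.npz',**{k:np.array(v) for k,v in d.items()}); return d
def load(fn): return dict(np.load('pics/'+fn+'.npz'))
def f(d): return 240/np.tan(np.radians(float(d['fov_y']))/2)
def ray(d,u,v,fish=False):
    F=f(d); x=(u-d['cx'])/F; y=(v-d['cy'])/F
    if fish:
        r=np.hypot(x,y); s=np.sin(r)/r if r>0 else 1; c=np.array([x*s,y*s,np.cos(r)])
    else: c=np.array([x,y,1.])
    R=d['R'];return -R.T@d['t'], R.T@c
def onz(d,u,v,z,fish=False):
    o,r=ray(d,u,v,fish); return o+r*(z-o[2])/r[2]
def proj(d,X,fish=False):
    c=d['R']@np.array(X)+d['t']; F=f(d)
    if fish:
        r=np.hypot(c[0],c[1]); th=np.arctan2(r,c[2]); k=th/r
        return np.array([d['cx']+F*k*c[0],d['cy']+F*k*c[1]])
    return np.array([d['cx']+F*c[0]/c[2],d['cy']+F*c[1]/c[2]])
def crop(fn,x0,y0,x1,y1,out,s):
    im=cv2.imread('pics/'+fn+'.png')[y0:y1,x0:x1]; cv2.imwrite('pics/'+out+'.png',cv2.resize(im,None,fx=s,fy=s,interpolation=cv2.INTER_CUBIC))
E
python3 - <<'E'
from h import *
for n in ['top','side','wrist']:
    d=snap(n,n+'0'); print(n,d['fov_y'],d['cx'],d['cy'],-d['R'].T@d['t'])
s=read_state();print(s)
E
```

```text
top 48.18986886733094 312.5020966793194 241.73240303655555 [ 0.3265829  -0.04869157  1.39287301]
side 47.49374123843569 321.54917517816966 232.3139080467253 [0.6424161  0.79938898 1.42119519]
wrist 65.70646984690485 313.2239758653034 243.83877109088598 [ 0.29336048 -0.61064289  0.37200153]
{'time_s': 0.15, 'joints': array([-1.37497746e+00,  2.87013599e-01,  1.57785398e+00,  1.45419323e-05,
        1.27858205e+00, -1.49978040e-01]), 'dq': array([ 0.00296774, -0.00241522, -0.00172075,  0.00063738, -0.00031031,
       -0.00023344]), 'joint_efforts': array([ 1.32393219e-03, -4.06600213e+01, -2.93140876e+01, -1.36287631e-04,
        3.95489013e-03, -3.43144819e-06]), 'tcp_pos': array([ 0.22873334, -0.63452016,  0.23022345]), 'orientation': array([[-9.40807116e-01, -3.47652201e-04,  3.38942250e-01],
       [-3.38942303e-01,  1.82419648e-03, -9.40805393e-01],
       [-2.91224195e-04, -9.99998276e-01, -1.83405107e-03]]), 'ft_force': array([ 0.08065421, -0.39374205, -0.66422238]), 'ft_torque': array([ 0.01303735, -0.02692211, -0.01017918]), 'gripper_width': 0.08536757674091544}
```

View pics/top0.png

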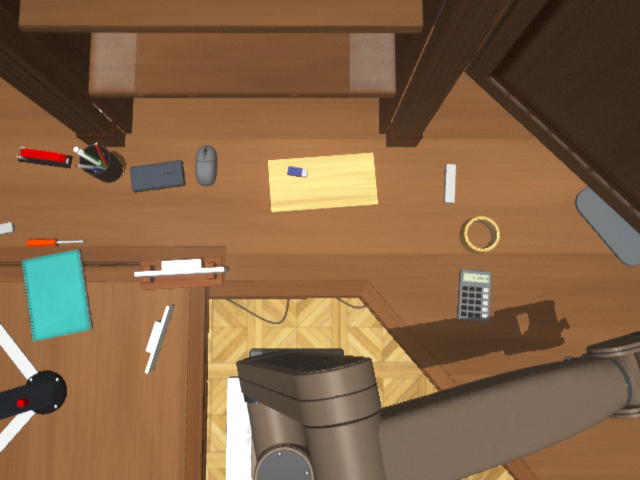

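View pics/side0.png

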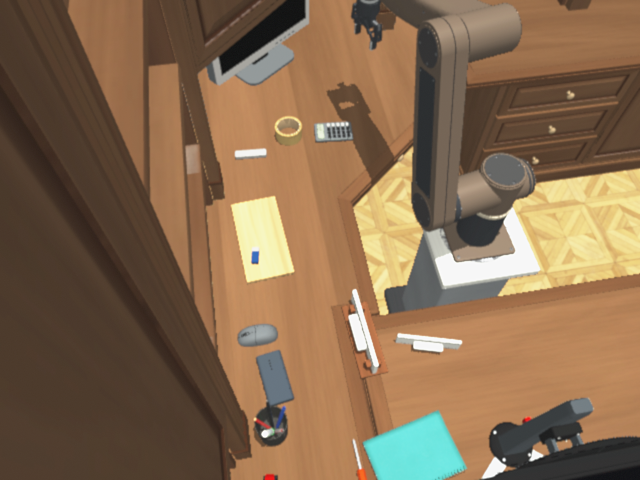

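View pics/wrist0.png

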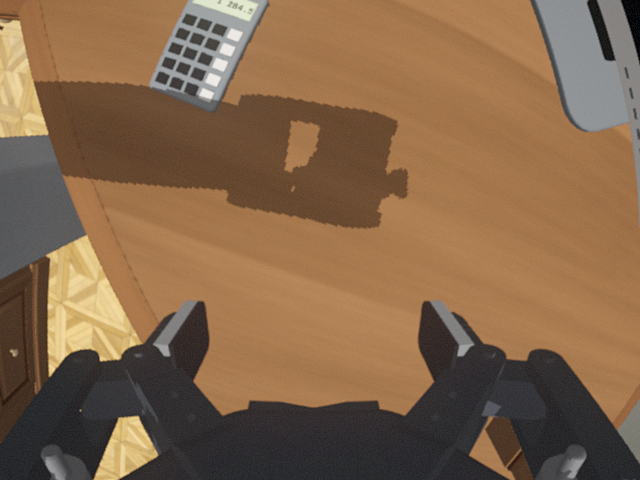

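Look-alikes: the plate in the stand at top (181,270), the smaller ridged plate lying at (160,338), and a thin white bar at (450,183). I choose the one at (181,270). It is in the stand and is the longest. I'll check it in close crops.

```bash
python3 - <<'E'
from h import *
crop('top0',120,240,240,320,'c1',6.5); crop('top0',255,140,390,220,'c2',5.9); crop('side0',330,275,470,380,'c3',5.7); crop('side0',215,180,305,290,'c4',5.4)
E
```

```text
(no output)
```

View pics/c1.png

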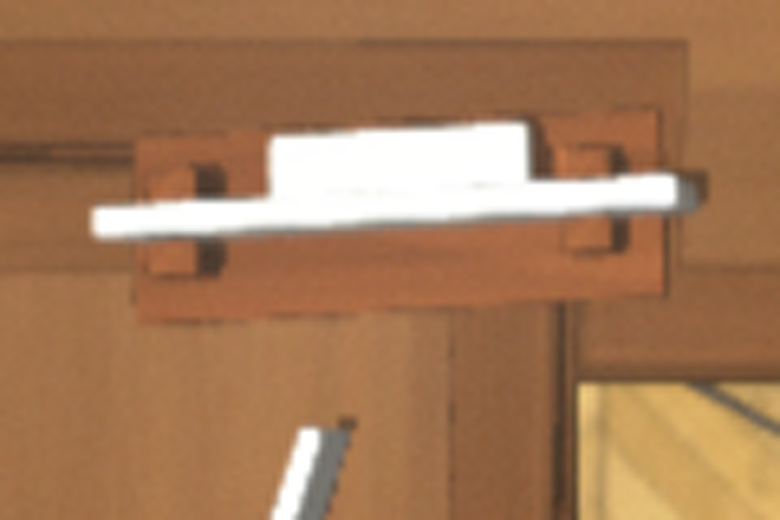

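View pics/c2.png

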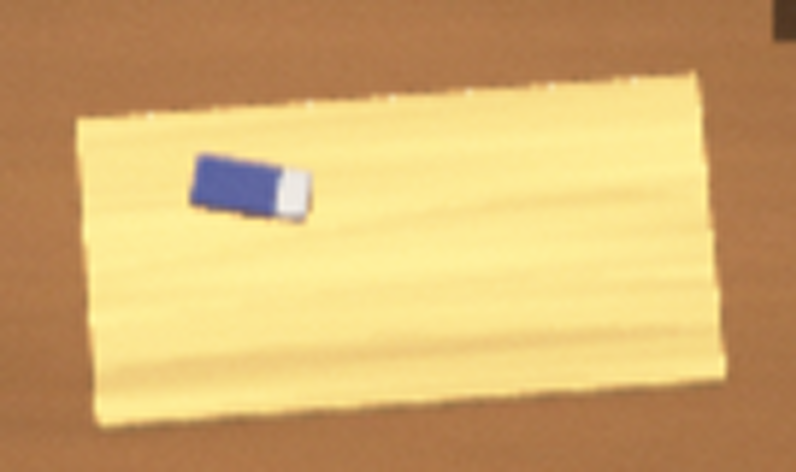

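View pics/c3.png

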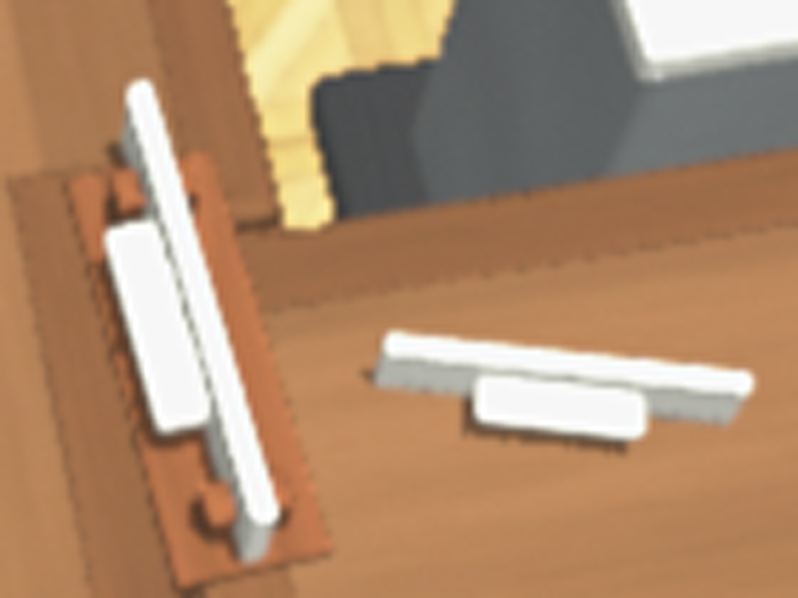

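View pics/c4.png

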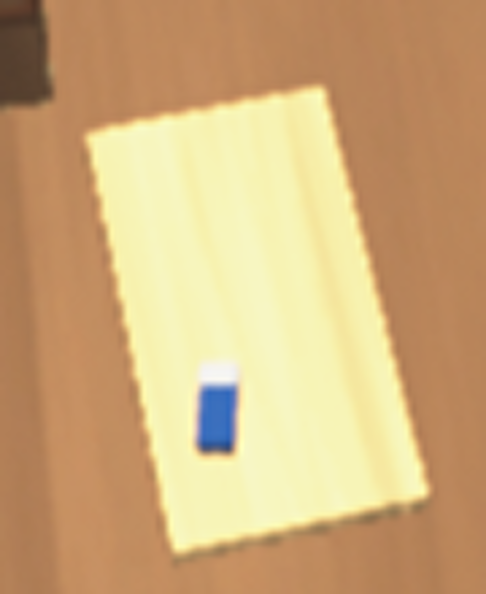

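The crops show the larger plate in the stand, with its ridge on the +x (far) side. The smaller one stands on its edge on the near wing. The board is clear apart from the eraser. Next I'll measure.

```bash
python3 - <<'E'
from h import *
t=load('top0');s=load('side0')
def P(d,pts,x0,y0,sc,z):
    return np.array([onz(d,(x+.5)/sc-.5+x0,(y+.5)/sc-.5+y0,z) for x,y in pts])
np.set_printoptions(precision=4,suppress=True)
a=P(t,[(92,207),(92,239),(674,175),(676,207)],120,240,6.5,.068);print('plate top',a,a.mean(0),np.linalg.norm(a[0]-a[2]))
b=P(s,[(128,90),(155,90),(245,515),(277,515)],330,275,5.7,.068);print('plate side',b,b.mean(0))
q=P(t,[(135,140),(657,108),(662,293),(137,320)],120,240,6.5,.008);print('stand',q,q.mean(0))
c=P(t,[(78,119),(695,73),(725,378),(98,425)],255,140,5.9,.016);print('board',c,c.mean(0),[np.linalg.norm(c[i]-c[i-1]) for i in range(4)],np.arctan2(*(c[3]-c[2])[:2]),np.arctan2(*(c[0]-c[1])[:2]))
e=P(s,[(87,133),(323,88),(428,495),(175,550)],215,180,5.4,.016);print('board side',e,e.mean(0),[np.linalg.norm(e[i]-e[i-1]) for i in range(4)],np.arctan2(*(e[2]-e[1])[:2]),np.arctan2(*(e[3]-e[0])[:2]))
# desk edges
for u,v in [(225,250),(225,295),(365,285),(210,300),(450,183),(210,243)]: print(u,v,onz(t,u,v,0))
E
```

```text
plate top [[0.4127 0.3836 0.068 ]
 [0.4005 0.3831 0.068 ]
 [0.4246 0.1633 0.068 ]
 [0.4124 0.1623 0.068 ]] [0.4125 0.2731 0.068 ] 0.22059004045283453
plate side [[0.428  0.166  0.068 ]
 [0.4152 0.1682 0.068 ]
 [0.4194 0.3804 0.068 ]
 [0.4053 0.3829 0.068 ]] [0.417  0.2744 0.068 ]
stand [[0.4432 0.3871 0.008 ]
 [0.4557 0.1801 0.008 ]
 [0.3822 0.1768 0.008 ]
 [0.3719 0.3837 0.008 ]] [0.4133 0.2819 0.008 ]
board [[ 0.7096  0.0597  0.016 ]
 [ 0.7308 -0.216   0.016 ]
 [ 0.5922 -0.2272  0.016 ]
 [ 0.5712  0.0497  0.016 ]] [ 0.6509 -0.0834  0.016 ] [np.float64(0.13874815548696068), np.float64(0.2764906801168089), np.float64(0.13905750808504855), np.float64(0.27770737773565357)] -0.07544151816064623 -0.07655681341381787
board side [[ 0.7338 -0.2156  0.016 ]
 [ 0.5947 -0.2247  0.016 ]
 [ 0.5741  0.0527  0.016 ]
 [ 0.7116  0.0627  0.016 ]] [ 0.6536 -0.0812  0.016 ] [np.float64(0.2791085971773256), np.float64(0.1394072065863542), np.float64(0.27814171050175923), np.float64(0.13786733369572116)] -0.0741017570004161 -0.07960138612245748
225 250 [0.4727 0.1705 0.    ]
225 295 [0.3559 0.1684 0.    ]
365 285 [ 0.3812 -0.1935  0.    ]
210 300 [0.3431 0.2068 0.    ]
450 183 [ 0.6508 -0.4228  0.    ]
210 243 [0.4911 0.2099 0.    ]
```

```bash
cat >> h.py <<'E'
from scipy.spatial.transform import Rotation as Ro
np.set_printoptions(precision=4,suppress=True)
def down(az,tilt=0):
    """tool z (jaw) at azimuth az, tool y down; then tilt forward by tilt about tool x"""
    z=np.array([np.cos(az),np.sin(az),0]); y=np.array([0,0,-1.]); x=np.cross(y,z)
    return np.c_[x,y,z]@Ro.from_rotvec([tilt,0,0]).as_matrix()
def plan(p1,R1,grip,arc=True,vmax=.045,wmax=.14,nmin=1):
    s=read_state(); p0=s['tcp_pos']; R0=s['orientation']; p1=np.array(p1,float)
    rv=Ro.from_matrix(R0.T@R1).as_rotvec()
    c=lambda p:np.array([np.hypot(p[0],p[1]),np.arctan2(p[1],p[0]),p[2]])
    L=np.linalg.norm(p1-p0) if not arc else np.hypot(np.linalg.norm((c(p1)-c(p0))[[0,2]]),abs(c(p1)-c(p0))[1]*max(c(p0)[0],c(p1)[0]))
    n=max(nmin,int(np.ceil(max(L/vmax,np.linalg.norm(rv)/wmax))))
    def pose(k):
        a=k/n
        if arc: q=c(p0)*(1-a)+c(p1)*a; P=np.array([q[0]*np.cos(q[1]),q[0]*np.sin(q[1]),q[2]])
        else: P=p0*(1-a)+p1*a
        return P,R0@Ro.from_rotvec(rv*a).as_matrix()
    print('rows',n,'dist',L,'rot',np.linalg.norm(rv))
    for k in range(min(n,8)):
        A,RA=pose(k);B,RB=pose(k+1); d=RA.T@(B-A); w=Ro.from_matrix(RA.T@RB).as_rotvec()
        print('['+','.join('%.4g'%(round(v,4)+0) for v in [*d,*w,grip])+'],')
def st():
    s=read_state(); print('t',s['time_s'],'p',s['tcp_pos'],'q',s['joints'],'F',s['ft_force'],'w',s['gripper_width']); print(s['orientation']); return s
E
python3 -c "
from h import *
plan([.4145,.274,.22],down(.0545),.0854)"
```

```text
rows 28 dist 1.2329907822419488 rot 1.2795047772299746
[-0.0431,0.0004,-0.0077,0,-0.0457,-0.0001,0.0854],
[-0.0426,0.0004,-0.0085,0,-0.0457,-0.0001,0.0854],
[-0.042,0.0004,-0.0093,0,-0.0457,-0.0001,0.0854],
[-0.0414,0.0004,-0.0101,0,-0.0457,-0.0001,0.0854],
[-0.0408,0.0004,-0.0108,0,-0.0457,-0.0001,0.0854],
[-0.0402,0.0004,-0.0115,0,-0.0457,-0.0001,0.0854],
[-0.0395,0.0004,-0.0122,0,-0.0457,-0.0001,0.0854],
[-0.0389,0.0004,-0.0129,0,-0.0457,-0.0001,0.0854],
```

Call:
apply_moves(
  deltas=[
    [-0.043, 0, -0.008, 0, -0.046, 0, 0.0854],
    [-0.043, 0, -0.008, 0, -0.046, 0, 0.0854],
    [-0.042, 0, -0.009, 0, -0.046, 0, 0.0854],
    [-0.041, 0, -0.01, 0, -0.046, 0, 0.0854],
    [-0.041, 0, -0.011, 0, -0.046, 0, 0.0854],
    [-0.04, 0, -0.012, 0, -0.046, 0, 0.0854],
    [-0.04, 0, -0.012, 0, -0.046, 0, 0.0854],
    [-0.039, 0, -0.013, 0, -0.046, 0, 0.0854],
  ],
)

```text
time_s: 0.95
tcp_pos: [0.4769, -0.4, 0.2259]
orientation: [[-0.753, -0.003, 0.658], [-0.658, 0.006, -0.753], [-0.001, -1.0, -0.007]]
ft_force: [0.7, 0.6, -0.7]
gripper_width: 0.0852
```

```bash
python3 -c "
from h import *
st();plan([.4145,.274,.22],down(.0545),.0854)"
```

```text
t 0.95 p [ 0.4769 -0.4     0.2259] q [-0.8612  0.18    1.7132  0.0012  1.2549 -0.0084] F [ 0.6811  0.592  -0.7267] w 0.08517304222079787
[[-0.7534 -0.0034  0.6575]
 [-0.6575  0.0057 -0.7534]
 [-0.0012 -1.     -0.0065]]
rows 18 dist 0.8078588061202702 rot 0.9077630494909024
[-0.042,0.0005,-0.0152,0.0003,-0.0504,-0.0002,0.0854],
[-0.0411,0.0005,-0.016,0.0003,-0.0504,-0.0002,0.0854],
[-0.0403,0.0005,-0.0167,0.0003,-0.0504,-0.0002,0.0854],
[-0.0395,0.0005,-0.0174,0.0003,-0.0504,-0.0002,0.0854],
[-0.0386,0.0005,-0.0181,0.0003,-0.0504,-0.0002,0.0854],
[-0.0378,0.0005,-0.0188,0.0003,-0.0504,-0.0002,0.0854],
[-0.0369,0.0005,-0.0194,0.0003,-0.0504,-0.0002,0.0854],
[-0.036,0.0005,-0.02,0.0003,-0.0504,-0.0002,0.0854],
```

Call:
apply_moves(
  deltas=[
    [-0.042, 0, -0.015, 0, -0.05, 0, 0.0854],
    [-0.041, 0, -0.016, 0, -0.05, 0, 0.0854],
    [-0.04, 0, -0.017, 0, -0.05, 0, 0.0854],
    [-0.04, 0, -0.017, 0, -0.05, 0, 0.0854],
    [-0.039, 0, -0.018, 0, -0.05, 0, 0.0854],
    [-0.038, 0, -0.019, 0, -0.05, 0, 0.0854],
    [-0.037, 0, -0.019, 0, -0.05, 0, 0.0854],
    [-0.036, 0, -0.02, 0, -0.05, 0, 0.0854],
  ],
)

```text
time_s: 1.75
tcp_pos: [0.5638, -0.0572, 0.2247]
orientation: [[-0.422, -0.006, 0.906], [-0.906, 0.008, -0.422], [-0.005, -1.0, -0.008]]
ft_force: [0.5, 0.3, -0.1]
gripper_width: 0.0854
```

```bash
python3 -c "
from h import *
st();plan([.4145,.274,.22],down(.0545),.0854)"
```

```text
t 1.75 p [ 0.5638 -0.0572  0.2247] q [-0.2829  0.0581  1.8493  0.0066  1.2418  0.1511] F [ 0.4504  0.2799 -0.0521] w 0.08541403044054327
[[-0.4224 -0.0056  0.9064]
 [-0.9064  0.0081 -0.4224]
 [-0.005  -1.     -0.0085]]
rows 9 dist 0.39459118092231693 rot 0.4907086814449183
[-0.0371,0.0009,-0.0228,0.0008,-0.0545,-0.0008,0.0854],
[-0.036,0.0009,-0.0234,0.0008,-0.0545,-0.0008,0.0854],
[-0.035,0.0008,-0.0239,0.0008,-0.0545,-0.0008,0.0854],
[-0.0339,0.0008,-0.0244,0.0008,-0.0545,-0.0008,0.0854],
[-0.0328,0.0007,-0.0249,0.0008,-0.0545,-0.0008,0.0854],
[-0.0318,0.0007,-0.0253,0.0008,-0.0545,-0.0008,0.0854],
[-0.0307,0.0007,-0.0257,0.0008,-0.0545,-0.0008,0.0854],
[-0.0296,0.0006,-0.0261,0.0008,-0.0545,-0.0008,0.0854],
```

Call:
apply_moves(
  deltas=[
    [-0.041, 0, -0.025, 0, -0.061, 0, 0.0854],
    [-0.04, 0, -0.026, 0, -0.061, 0, 0.0854],
    [-0.039, 0, -0.027, 0, -0.061, 0, 0.0854],
    [-0.037, 0, -0.028, 0, -0.061, 0, 0.0854],
    [-0.036, 0, -0.028, 0, -0.061, 0, 0.0854],
    [-0.035, 0, -0.029, 0, -0.061, 0, 0.0854],
    [-0.034, 0, -0.029, 0, -0.061, 0, 0.0854],
    [-0.033, 0, -0.03, 0, -0.061, 0, 0.0854],
  ],
)

```text
time_s: 2.55
tcp_pos: [0.4074, 0.2859, 0.2265]
orientation: [[0.072, -0.006, 0.997], [-0.997, 0.009, 0.072], [-0.01, -1.0, -0.006]]
ft_force: [1.2, -0.0, -0.0]
gripper_width: 0.0853
```

```bash
python3 -c "
from h import *
st();plan([.4145,.274,.13],down(.0545),.0854,arc=False)
snap('wrist','w1')
# fit planar arm: lateral offset, L1,L2,h,T
from scipy.optimize import least_squares
D=[([-1.375,.287,1.5779,1.2786],[.2287,-.6345,.2302]),([-.8612,.18,1.7132,1.2549],[.4769,-.4,.2259]),([-.2829,.0581,1.8493,1.2418],[.5638,-.0572,.2247])]
s=read_state();q=s['joints'];D.append(([q[0],q[1],q[2],q[4]],s['tcp_pos']))
print([ (np.hypot(p[0],p[1])*np.array([np.cos(np.arctan2(p[1],p[0])-q[0]),np.sin(np.arctan2(p[1],p[0])-q[0])])) for q,p in D])
"
```

```text
t 2.55 p [0.4074 0.2859 0.2265] q [ 0.4021 -0.1076  2.0083  0.0117  1.2433  0.3266] F [ 1.2237 -0.0092 -0.0484] w 0.08529976701643137
[[ 0.0717 -0.0064  0.9974]
 [-0.9974  0.0093  0.0718]
 [-0.0097 -0.9999 -0.0058]]
rows 3 dist 0.09751938019730298 rot 0.0206613738331342
[0.0044,0.0321,0.0023,0.0019,0.0058,-0.0032,0.0854],
[0.0043,0.0321,0.0022,0.0019,0.0058,-0.0032,0.0854],
[0.0042,0.0322,0.0022,0.0019,0.0058,-0.0032,0.0854],
[array([0.6669, 0.1009]), array([0.6142, 0.1012]), array([0.5574, 0.1025]), array([0.4849, 0.1048])]
```

View pics/w1.png

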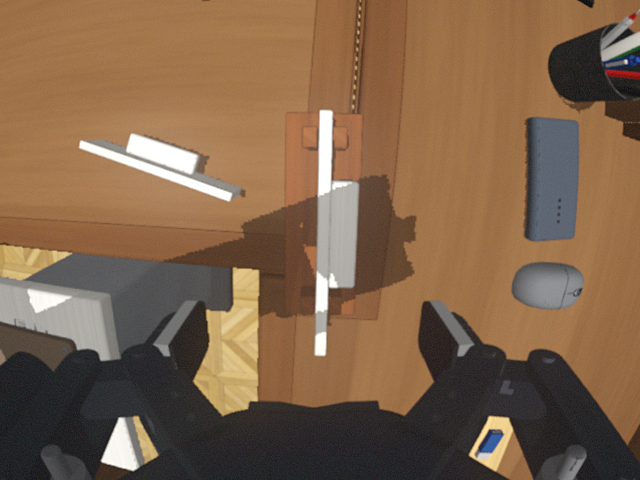

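The wrist view shows the plate's top edge running from (326,110) to (321,355), with the ridge on the far side. The smaller look-alike is at (160,170).

```bash
python3 - <<'E'
from h import *
d=load('w1')
for u in [(326,111),(321,354)]:
    print(onz(d,*u,.068,True))
crop('w1',290,90,380,370,'c5',2.1*1)
# mouse, pbank in wrist
print(onz(d,515,285,.02,True),onz(d,528,120,.01,True),onz(d,530,240,.01,True))
# kinematic fit: r = a + L1 sin q2 + L2 sin(q2+q3) (tool down)
E
```

```text
[0.4097 0.3819 0.068 ]
[0.4225 0.1647 0.068 ]
[0.6372 0.2275 0.02  ] [0.6263 0.4089 0.01  ] [0.6512 0.2783 0.01  ]
```

View pics/c5.png

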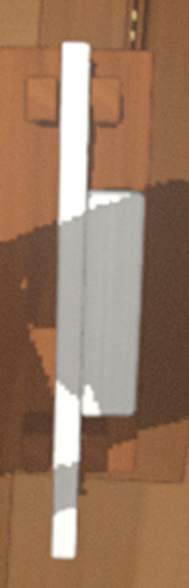

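Call:
apply_moves(
  deltas=[
    [0.005, 0.035, 0.003, 0.002, 0.006, -0.003, 0.0854],
    [0.004, 0.035, 0.002, 0.002, 0.006, -0.003, 0.0854],
    [0.004, 0.035, 0.002, 0.002, 0.005, -0.003, 0.0854],
    [0, 0, 0, 0, 0, 0, 0.0854],
  ],
)

```text
time_s: 3.0
tcp_pos: [0.4082, 0.2816, 0.1202]
orientation: [[0.069, 0.001, 0.998], [-0.998, 0.006, 0.069], [-0.006, -1.0, 0.001]]
ft_force: [-0.4, -0.8, -1.3]
gripper_width: 0.0856
```

```bash
python3 -c "
from h import *
st();plan([.4155,.273,.049],down(.057),.0854,arc=False,vmax=.025)
d=snap('wrist','w2')"
```

```text
t 3.0 p [0.4082 0.2816 0.1202] q [0.3964 0.0118 2.1027 0.0061 1.0242 0.324 ] F [-0.3693 -0.7621 -1.3037] w 0.08561352790263424
[[ 0.0692  0.0007  0.9976]
 [-0.9976  0.0059  0.0692]
 [-0.0059 -1.      0.0011]]
rows 3 dist 0.07208299433062376 rot 0.013612311436256914
[0.0032,0.0237,0.0022,-0.0003,0.0041,-0.002,0.0854],
[0.0031,0.0237,0.0022,-0.0003,0.0041,-0.002,0.0854],
[0.0031,0.0237,0.0023,-0.0003,0.0041,-0.002,0.0854],
```

View pics/w2.png

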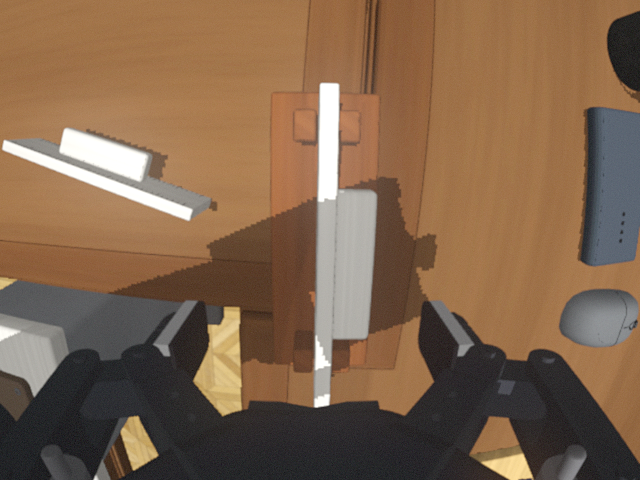

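Call:
apply_moves(
  deltas=[
    [0.004, 0.012, 0.004, 0, 0.006, -0.003, 0.0854],
    [0.004, 0.012, 0.003, 0, 0.006, -0.003, 0.0854],
    [0.001, 0.012, 0, 0, 0, 0, 0.0854],
    [0, 0, 0, 0, 0, 0, 0.0854],
  ],
)

```text
time_s: 3.45
tcp_pos: [0.4228, 0.2747, 0.0901]
orientation: [[0.055, 0.015, 0.998], [-0.998, 0.005, 0.055], [-0.005, -1.0, 0.015]]
ft_force: [0.8, -0.7, -0.3]
gripper_width: 0.086
```

```bash
python3 -c "
from h import *
st();plan([.4155,.273,.049],down(.057),.0854,arc=False,vmax=.025)
d=snap('wrist','w3')"
```

```text
t 3.45 p [0.4228 0.2747 0.0901] q [ 0.375   0.0704  2.106  -0.0005  0.9494  0.3201] F [ 0.8079 -0.7082 -0.3475] w 0.08599828638896583
[[ 0.0552  0.0149  0.9984]
 [-0.9985  0.0054  0.0551]
 [-0.0045 -0.9999  0.0151]]
rows 2 dist 0.041776164895196914 rot 0.01589351549177766
[0.0007,0.0205,-0.004,-0.0076,-0.0009,-0.0023,0.0854],
[0.0007,0.0205,-0.0039,-0.0076,-0.0009,-0.0023,0.0854],
```

View pics/w3.png

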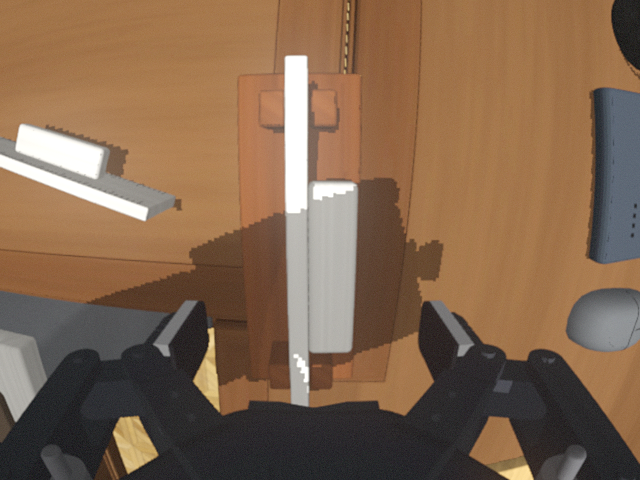

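Call:
apply_moves(
  deltas=[
    [0.001, 0.007, -0.004, -0.008, 0, -0.003, 0.0854],
    [0, 0.007, -0.003, -0.007, 0, -0.002, 0.0854],
    [0, 0, 0, 0, 0, 0, 0.0854],
    [0, 0, 0, 0, 0, 0, 0.0854],
  ],
)

```text
time_s: 3.9
tcp_pos: [0.4169, 0.2741, 0.0771]
orientation: [[0.055, 0.003, 0.998], [-0.998, 0.001, 0.055], [-0.001, -1.0, 0.003]]
ft_force: [-0.4, -0.2, -0.4]
gripper_width: 0.0852
```

```bash
python3 -c "
from h import *
st();plan([.4155,.273,.049],down(.057),.0854,arc=False,vmax=.025)
d=snap('wrist','w4')
for u in [(296,60),(300,395)]: print(onz(load('w3'),*u,.068,True))"
```

```text
t 3.9 p [0.4169 0.2741 0.0771] q [ 0.3782  0.0872  2.1165 -0.0004  0.9351  0.323 ] F [-0.4053 -0.1926 -0.4318] w 0.08518838794738771
[[ 0.0555  0.0027  0.9985]
 [-0.9985  0.0007  0.0555]
 [-0.0006 -1.      0.0028]]
rows 2 dist 0.028137112196017573 rot 0.0032003303081851375
[0.0005,0.014,-0.0008,-0.0014,-0.0008,-0.0003,0.0854],
[0.0005,0.014,-0.0008,-0.0014,-0.0008,-0.0003,0.0854],
[0.4097 0.3804 0.068 ]
[0.4192 0.2109 0.068 ]
```

View pics/w4.png

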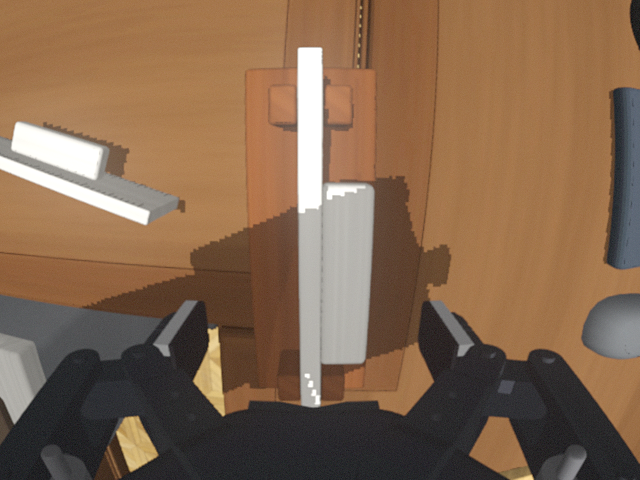

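Plate centred between the fingers at u≈311, against a midpoint of about 313. Lowering, then closing.

Call:
apply_moves(
  deltas=[
    [0, 0.014, -0.001, -0.002, 0, 0, 0.0854],
    [0, 0.013, 0, 0, 0, 0, 0.0854],
    [0, 0, 0, 0, 0, 0, 0.0854],
    [0, 0, 0, 0, 0, 0, 0.04],
    [0, 0, 0, 0, 0, 0, 0.025],
    [0, 0, 0, 0, 0, 0, 0.02],
    [0, 0, 0, 0, 0, 0, 0.018],
  ],
  force=50,
)

```text
time_s: 4.65
tcp_pos: [0.4158, 0.2742, 0.0476]
orientation: [[0.056, 0.0, 0.998], [-0.998, 0.001, 0.056], [-0.0, -1.0, 0.0]]
ft_force: [1.0, -0.6, 0.1]
gripper_width: 0.0284
```

```bash
python3 -c "
from h import *
st()
d=snap('wrist','w5')"
```

```text
t 4.65 p [0.4158 0.2742 0.0476] q [0.3788 0.1379 2.1274 0.0004 0.8758 0.3228] F [ 0.9594 -0.5955  0.0935] w 0.028350330372522912
[[ 0.0557  0.0003  0.9984]
 [-0.9984  0.0005  0.0557]
 [-0.0005 -1.      0.0004]]
```

View pics/w5.png

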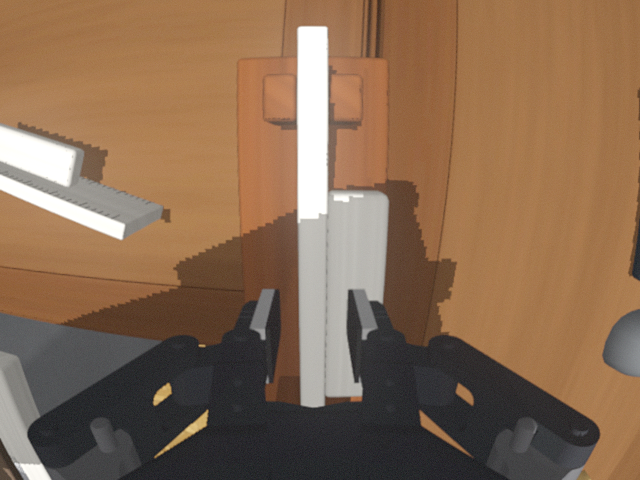

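Plate centred between the half-closed fingers, with no contact force. Closing.

Call:
apply_moves(
  deltas=[
    [0, 0, 0, 0, 0, 0, 0.014],
    [0, 0, 0, 0, 0, 0, 0.012],
    [0, 0, 0, 0, 0, 0, 0.005],
    [0, 0, 0, 0, 0, 0, 0.005],
    [0, 0, 0, 0, 0, 0, 0.005],
  ],
  force=60,
)

```text
time_s: 5.2
tcp_pos: [0.4161, 0.2744, 0.0484]
orientation: [[0.056, 0.001, 0.998], [-0.998, 0.001, 0.056], [-0.001, -1.0, 0.001]]
ft_force: [-0.2, -0.2, -0.3]
gripper_width: 0.0089
```

Call:
apply_moves(
  deltas=[
    [0, -0.015, 0, 0, 0, 0, 0.005],
    [0, -0.02, 0, 0, 0, 0, 0.005],
    [0, -0.02, 0, 0, 0, 0, 0.005],
    [0, 0, 0, 0, 0, 0, 0.005],
  ],
)

```text
time_s: 5.6
tcp_pos: [0.4151, 0.2732, 0.1009]
orientation: [[0.056, 0.001, 0.998], [-0.998, -0.001, 0.056], [0.001, -1.0, 0.001]]
ft_force: [0.6, -0.2, -3.2]
gripper_width: 0.0088
```

```bash
python3 -c "
from h import *
st()
d=snap('wrist','w6')
plan([.53,.21,.22],down(.35,.8),.005)
# kinematics fit (tool-down samples) 
from scipy.optimize import least_squares
"
```

```text
t 5.6 p [0.4151 0.2732 0.1009] q [ 0.378   0.0453  2.109  -0.0011  0.9869  0.323 ] F [ 0.5971 -0.1616 -3.2379] w 0.00876645292144949
[[ 0.0556  0.0007  0.9985]
 [-0.9985 -0.0007  0.0556]
 [ 0.0008 -1.      0.0007]]
rows 7 dist 0.18400337206590955 rot 0.8524323480438608
[0.0076,-0.0173,0.0164,0.1139,-0.0397,0.017,0.005],
[0.0088,-0.0155,0.0179,0.1139,-0.0397,0.017,0.005],
[0.01,-0.0136,0.019,0.1139,-0.0397,0.017,0.005],
[0.0113,-0.0116,0.0198,0.1139,-0.0397,0.017,0.005],
[0.0126,-0.0097,0.0203,0.1139,-0.0397,0.017,0.005],
[0.014,-0.0078,0.0205,0.1139,-0.0397,0.017,0.005],
[0.0154,-0.0059,0.0203,0.1139,-0.0397,0.017,0.005],
```

View pics/w6.png

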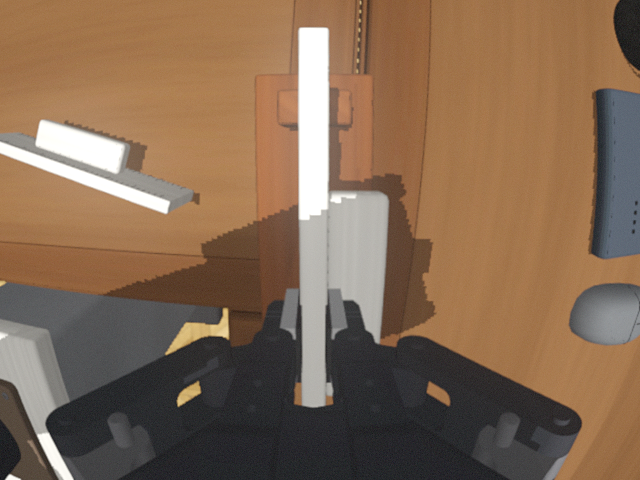

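```bash
python3 -c "
from h import *
plan([.53,.2,.2],down(.2,.85),.005,nmin=8)
"
```

```text
rows 8 dist 0.17599992926590008 rot 0.8641781710398304
[0.0077,-0.0126,0.0145,0.1064,-0.0169,0.0079,0.005],
[0.0085,-0.0111,0.0155,0.1064,-0.0169,0.0079,0.005],
[0.0093,-0.0095,0.0163,0.1064,-0.0169,0.0079,0.005],
[0.0101,-0.0079,0.0169,0.1064,-0.0169,0.0079,0.005],
[0.011,-0.0062,0.0173,0.1064,-0.0169,0.0079,0.005],
[0.0118,-0.0046,0.0174,0.1064,-0.0169,0.0079,0.005],
[0.0127,-0.003,0.0174,0.1064,-0.0169,0.0079,0.005],
[0.0135,-0.0014,0.0172,0.1064,-0.0169,0.0079,0.005],
```

Call:
apply_moves(
  deltas=[
    [0.008, -0.02, 0.014, 0.106, -0.017, 0.008, 0.005],
    [0.009, -0.015, 0.016, 0.106, -0.017, 0.008, 0.005],
    [0.009, -0.01, 0.016, 0.106, -0.017, 0.008, 0.005],
    [0.01, -0.008, 0.017, 0.106, -0.017, 0.008, 0.005],
    [0.011, -0.006, 0.017, 0.106, -0.017, 0.008, 0.005],
    [0.012, -0.005, 0.017, 0.106, -0.017, 0.008, 0.005],
    [0.013, -0.003, 0.017, 0.106, -0.017, 0.008, 0.005],
    [0, 0, 0, 0, 0, 0, 0.005],
  ],
)

```text
time_s: 6.45
tcp_pos: [0.505, 0.2051, 0.1796]
orientation: [[0.188, 0.652, 0.735], [-0.982, 0.125, 0.14], [-0.001, -0.748, 0.664]]
ft_force: [0.1, 1.1, -3.0]
gripper_width: 0.0085
```

```bash
python3 -c "
from h import *
s=st();q=s['joints'];p=s['tcp_pos'];a=np.arctan2(p[1],p[0])-q[0];R=np.hypot(p[0],p[1])
print('plane',R*np.cos(a),R*np.sin(a)); L1,L2=.45,.5637
print('wrist r',L1*np.sin(q[1])+L2*np.sin(q[1]+q[2]),'wz-h',L1*np.cos(q[1])+L2*np.cos(q[1]+q[2]),'sum',q[1]+q[2]+q[4])
"
```

```text
t 6.45 p [0.505  0.2051 0.1796] q [ 0.2042 -0.2659  2.3554 -0.0303  0.3261  0.0407] F [ 0.0655  1.1211 -3.0191] w 0.0085456610382526
[[ 0.1876  0.6521  0.7345]
 [-0.9822  0.1251  0.1398]
 [-0.0007 -0.7477  0.664 ]]
plane 0.5360840109096148 0.09847930150904029
wrist r 0.37129120047336056 wz-h 0.15471954042302744 sum 2.4155965757036837
```

```bash
python3 -c "
from h import *
L1,L2,T,h=.45,.5637,.248,.21
for th in [.6,.7,.8,.9,1.0,1.1,1.2]:
  ok=[]
  for r in np.arange(.4,.9,.005):
    z=.06; wr=r-T*np.sin(th); wz=z+T*np.cos(th)-h
    D=np.hypot(wr,wz); c=(D*D-L1*L1-L2*L2)/(2*L1*L2)
    if abs(c)>1: continue
    q3=np.arccos(c); q2=np.arctan2(wr,wz)-np.arctan2(L2*np.sin(q3),L1+L2*np.cos(q3)); q5=np.pi-th-q2-q3
    if q3<2.44 and q5>.27 and q2>-.85: ok.append((r,q2,q3,q5))
  print(th,np.round(ok[0],3),np.round(ok[-1],3)) if ok else print(th,'none')
"
```

```text
0.6 [0.74  0.384 1.886 0.272] [0.895 0.664 1.467 0.41 ]
0.7 none
0.8 none
0.9 none
1.0 none
1.1 none
1.2 none
```

```bash
cat >> h.py <<'E'
L1,L2,T,H,OFF=.45,.5637,.248,.21,.1
def ik(p,R):
    p=np.array(p,float); d=R[:,1]; w=p-T*d; r=np.hypot(w[0],w[1]); q1=np.arctan2(w[1],w[0])-np.arcsin(OFF/r)
    wr=np.sqrt(r*r-OFF**2); wz=w[2]-H; D=np.hypot(wr,wz); c=(D*D-L1*L1-L2*L2)/(2*L1*L2)
    if abs(c)>1: return None
    q3=np.arccos(c); q2=np.arctan2(wr,wz)-np.arctan2(L2*np.sin(q3),L1+L2*np.cos(q3)); a=q2+q3
    f=np.array([np.sin(a),0,np.cos(a)]); n=np.array([np.cos(a),0,-np.sin(a)]) # n: bend dir for j4=0 (increasing angle)
    c1,s1=np.cos(q1),np.sin(q1); dl=np.array([c1*d[0]+s1*d[1],-s1*d[0]+c1*d[1],d[2]])
    q5=np.arccos(dl@f); q4=np.arctan2(dl[1],dl@n)
    # tool z at j6=0: for j4=0 tool z = f rotated ... = in-plane normal to d, forward/up side
    k=np.array([[1,0,0],[0,1,0],[0,0,1.]])
    u=np.cos(q4)*n+np.sin(q4)*np.array([0,1,0])   # bend direction
    z0=-(np.cos(q5)*u-np.sin(q5)*f)              # perpendicular to d in bend plane
    Z=R[:,2]; zl=np.array([c1*Z[0]+s1*Z[1],-s1*Z[0]+c1*Z[1],Z[2]])
    q6=np.arctan2(np.dot(np.cross(z0,zl),dl),zl@z0)
    return np.array([q1,q2,q3,q4,q5,q6])
E
python3 -c "
from h import *
s=read_state(); print(s['joints'],ik(s['tcp_pos'],s['orientation']))
print(ik([.4769,-.4,.2259],down(np.arctan2(-.7534,.6575))),'vs -.8612 .18 1.7132 .0012 1.2549 -.0084')
print(ik([.2287,-.6345,.2302],down(-1.225)),'-1.375 .287 1.578 0 1.2786 -.15')
for th in [.7,.9,1.1]:
  for az in [.2,.5,.7,.9,1.1]:
    c=np.array([.56,.21,0]); 
    R=down(az,th); pz=.04*np.cos(th)+.005*np.sin(th)+.003
    tcp=c+np.array([np.cos(az),np.sin(az),0])*(.03-.04*np.sin(th)); tcp[2]=pz
    print(th,az,tcp,ik(tcp,R))
"
```

```text
[ 0.2042 -0.2659  2.3554 -0.0303  0.3261  0.0407] [ 0.2065 -0.2654  2.3544 -0.0352  0.3267  0.0471]
[-0.8593  0.1783  1.7155  0.      1.2477 -0.006 ] vs -.8612 .18 1.7132 .0012 1.2549 -.0084
[-1.3737  0.2873  1.5776  0.      1.2768 -0.1487] -1.375 .287 1.578 0 1.2786 -.15
0.7 0.2 [0.5641 0.2108 0.0368] [ 0.1875  0.1505  2.2837  0.8219  0.011  -0.8315]
0.7 0.5 [0.5637 0.212  0.0368] [ 0.0827  0.1494  2.2849  1.3842  0.269  -1.7044]
0.7 0.7 [0.5632 0.2127 0.0368] [ 0.0222  0.1686  2.262   1.2846  0.4347 -1.809 ]
0.7 0.9 [0.5626 0.2133 0.0368] [-0.0256  0.2012  2.2221  1.1807  0.5902 -1.9046]
0.7 1.1 [0.5619 0.2138 0.0368] [-0.0587  0.2439  2.1681  1.0773  0.7346 -1.9952]
0.9 0.2 [0.5587 0.2097 0.0318] [ 0.1862  0.1747  2.3731  3.1057  0.3063 -3.116 ]
0.9 0.5 [0.5588 0.2094 0.0318] [ 0.0415  0.1733  2.3748  2.1659  0.432  -2.5091]
0.9 0.7 [0.559  0.2091 0.0318] [-0.0392  0.198   2.3436  1.8067  0.5737 -2.3651]
0.9 0.9 [0.5592 0.209  0.0318] [-0.0994  0.2391  2.2901  1.5546  0.7194 -2.3178]
0.9 1.1 [0.5594 0.2088 0.0318] [-0.1376  0.2914  2.219   1.3579  0.8592 -2.314 ]
1.1 0.2 [0.5545 0.2089 0.0256] [ 0.185   0.2599  2.4285  3.1194  0.6469 -3.1307]
1.1 0.5 [0.555  0.2073 0.0256] [ 0.0037  0.2584  2.4307  2.4442  0.7219 -2.8211]
1.1 0.7 [0.5557 0.2064 0.0256] [-0.094   0.2842  2.3925  2.0802  0.8154 -2.6868]
1.1 0.9 [0.5565 0.2056 0.0256] [-0.1629  0.3266  2.3277  1.7865  0.9226 -2.6028]
1.1 1.1 [0.5574 0.205  0.0256] [-0.203   0.3804  2.2432  1.5479  1.0346 -2.5527]
```

```bash
python3 -c "
from h import *
c=np.array([.58,.19,0])
def tgt(th,az,lift):
    t=c+np.array([np.cos(az),np.sin(az),0])*(.03-.04*np.sin(th)-.005*(1-np.cos(th))*0); t[2]=.04*np.cos(th)+.005*np.sin(th)+lift; return t
for th,az,l in [(.73,.2,.13),(.6,.35,.13),(.6,.5,.13),(.6,.75,.13),(.75,.75,.13),(.95,.75,.13),(.95,.75,.05),(.95,.75,.0)]: print(th,az,tgt(th,az,l),ik(tgt(th,az,l),down(az,th)))
plan(tgt(.6,.6,.13),down(.6,.6),.005,arc=False,nmin=8)
"
```

```text
0.73 0.2 [0.5833 0.1907 0.1631] [ 0.1343 -0.0705  2.2255  0.1704  0.2612 -0.2138]
0.6 0.35 [0.587  0.1925 0.1658] [ 0.0964 -0.037   2.1465  0.3195  0.4678 -0.4979]
0.6 0.5 [0.5865 0.1936 0.1658] [ 0.0566 -0.0307  2.1403  0.497   0.533  -0.8106]
0.6 0.75 [0.5854 0.1951 0.1658] [-0.0008 -0.0018  2.1119  0.6602  0.6792 -1.1997]
0.75 0.75 [0.582  0.1919 0.1627] [-0.0512 -0.0294  2.1946  0.963   0.639  -1.5035]
0.95 0.75 [0.5781 0.1883 0.1573] [-0.1154 -0.0298  2.2892  1.3887  0.6812 -1.9374]
0.95 0.75 [0.5781 0.1883 0.0773] [-0.1154  0.1387  2.311   1.6273  0.6691 -2.242 ]
0.95 0.75 [0.5781 0.1883 0.0273] [-0.1154  0.2599  2.3075  1.7728  0.6843 -2.4285]
rows 8 dist 0.08301701490662829 rot 0.42995361697380385
[0.0032,0.0077,0.0061,-0.0156,-0.0406,0.0316,0.005],
[0.0037,0.0075,0.0061,-0.0156,-0.0406,0.0316,0.005],
[0.0042,0.0073,0.006,-0.0156,-0.0406,0.0316,0.005],
[0.0047,0.0071,0.006,-0.0156,-0.0406,0.0316,0.005],
[0.0051,0.0068,0.0059,-0.0156,-0.0406,0.0316,0.005],
[0.0056,0.0066,0.0058,-0.0156,-0.0406,0.0316,0.005],
[0.006,0.0063,0.0056,-0.0156,-0.0406,0.0316,0.005],
[0.0065,0.006,0.0055,-0.0156,-0.0406,0.0316,0.005],
```

Call:
apply_moves(
  deltas=[
    [0.003, 0.008, 0.006, -0.016, -0.041, 0.032, 0.005],
    [0.004, 0.008, 0.006, -0.016, -0.041, 0.032, 0.005],
    [0.004, 0.007, 0.006, -0.016, -0.041, 0.032, 0.005],
    [0.005, 0.007, 0.006, -0.016, -0.041, 0.032, 0.005],
    [0.005, 0.007, 0.006, -0.016, -0.041, 0.032, 0.005],
    [0.006, 0.007, 0.006, -0.016, -0.041, 0.032, 0.005],
    [0.006, 0.006, 0.006, -0.016, -0.041, 0.032, 0.005],
    [0.006, 0.006, 0.006, -0.016, -0.041, 0.032, 0.005],
  ],
)

```text
time_s: 7.25
tcp_pos: [0.5731, 0.1995, 0.1399]
orientation: [[0.59, 0.4, 0.702], [-0.807, 0.33, 0.49], [-0.035, -0.855, 0.517]]
ft_force: [-0.1, 0.8, -3.2]
gripper_width: 0.0085
```

```bash
python3 -c "
from h import *
st()
plan([.5781,.1883,.14],down(.75,.95),.005,arc=False,nmin=8)
"
```

```text
t 7.25 p [0.5731 0.1995 0.1399] q [ 0.0344  0.0202  2.1289  0.5716  0.6237 -0.994 ] F [-0.0932  0.8108 -3.2141] w 0.008452631166016246
[[ 0.5896  0.4002  0.7016]
 [-0.8069  0.3299  0.49  ]
 [-0.0354 -0.855   0.5174]]
rows 8 dist 0.012260430294760065 rot 0.4220809226703547
[0.0015,-0.0002,-0.0002,0.0504,-0.014,0.0069,0.005],
[0.0015,-0.0002,-0.0003,0.0504,-0.014,0.0069,0.005],
[0.0015,-0.0003,-0.0003,0.0504,-0.014,0.0069,0.005],
[0.0015,-0.0003,-0.0003,0.0504,-0.014,0.0069,0.005],
[0.0015,-0.0003,-0.0003,0.0504,-0.014,0.0069,0.005],
[0.0015,-0.0003,-0.0003,0.0504,-0.014,0.0069,0.005],
[0.0015,-0.0004,-0.0003,0.0504,-0.014,0.0069,0.005],
[0.0015,-0.0004,-0.0003,0.0504,-0.014,0.0069,0.005],
```

Call:
apply_moves(
  deltas=[
    [0.002, 0, 0, 0.05, -0.014, 0.007, 0.005],
    [0.001, 0, 0, 0.05, -0.014, 0.007, 0.005],
    [0.002, 0, 0, 0.05, -0.014, 0.007, 0.005],
    [0.001, 0, 0, 0.05, -0.014, 0.007, 0.005],
    [0.002, 0, 0, 0.05, -0.014, 0.007, 0.005],
    [0.001, 0, 0, 0.05, -0.014, 0.007, 0.005],
    [0.002, 0, 0, 0.05, -0.014, 0.007, 0.005],
    [0.001, 0, 0, 0.05, -0.014, 0.007, 0.005],
  ],
)

```text
time_s: 8.05
tcp_pos: [0.5742, 0.1948, 0.123]
orientation: [[0.695, 0.569, 0.44], [-0.719, 0.568, 0.401], [-0.022, -0.595, 0.803]]
ft_force: [0.4, 0.0, -4.1]
gripper_width: 0.0089
```

```bash
python3 -c "
from h import *
st()
plan([.5781,.1883,.06],down(.75,.95),.005,arc=False,nmin=5)
snap('top','t2');snap('side','s2')
crop('top0',0,0,1,1,'x',1)
crop('t2',120,120,380,320,'c6',3)
crop('s2',220,220,420,380,'c7',4)
"
```

```text
t 8.05 p [0.5742 0.1948 0.123 ] q [-0.1111  0.0562  2.2792  1.4415  0.6846 -2.0164] F [ 0.4409  0.0266 -4.0749] w 0.008875676202424462
[[ 0.6946  0.569   0.4401]
 [-0.719   0.5675  0.4012]
 [-0.0215 -0.5951  0.8033]]
rows 5 dist 0.06348866030625798 rot 0.03290841738653907
[0.0017,0.0072,-0.0103,0.0034,-0.0013,-0.0055,0.005],
[0.0017,0.0072,-0.0103,0.0034,-0.0013,-0.0055,0.005],
[0.0016,0.0072,-0.0104,0.0034,-0.0013,-0.0055,0.005],
[0.0016,0.0071,-0.0104,0.0034,-0.0013,-0.0055,0.005],
[0.0015,0.0071,-0.0104,0.0034,-0.0013,-0.0055,0.005],
```

View pics/c6.png

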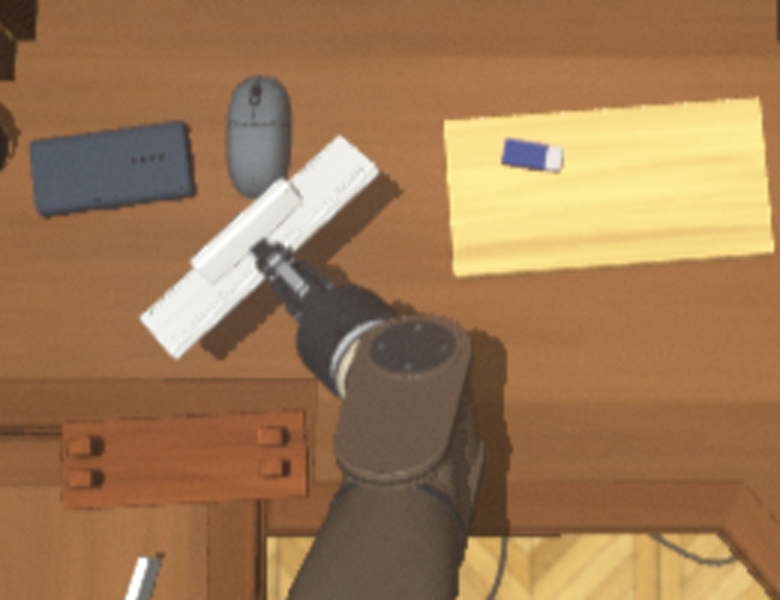

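View pics/c7.png

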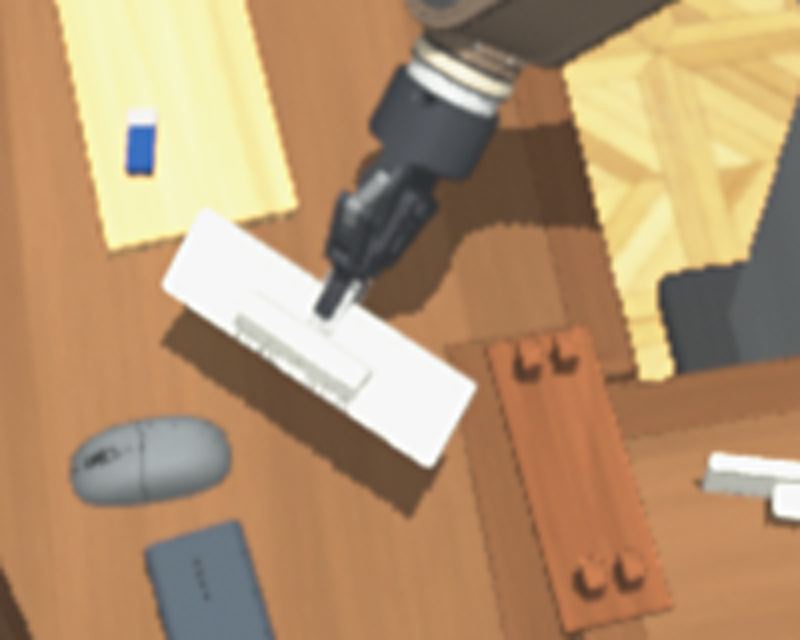

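Call:
apply_moves(
  deltas=[
    [0.002, 0.007, -0.011, 0.003, -0.001, -0.006, 0.005],
    [0.002, 0.007, -0.011, 0.003, -0.001, -0.006, 0.005],
    [0.002, 0.007, -0.011, 0.003, -0.001, -0.006, 0.005],
    [0.002, 0.007, -0.01, 0.003, -0.001, -0.006, 0.005],
    [0, 0.007, -0.01, 0, 0, 0, 0.005],
    [0, 0, 0, 0, 0, 0, 0.005],
  ],
)

```text
time_s: 8.75
tcp_pos: [0.5738, 0.189, 0.051]
orientation: [[0.684, 0.577, 0.447], [-0.73, 0.552, 0.404], [-0.014, -0.603, 0.798]]
ft_force: [-0.1, 0.5, -3.4]
gripper_width: 0.0085
```

```bash
python3 -c "
from h import *
st()
plan([.578,.188,.029],down(.75,.97),.005,arc=False,nmin=3)
"
```

```text
t 8.75 p [0.5738 0.189  0.051 ] q [-0.1158  0.2183  2.2835  1.6496  0.6642 -2.2824] F [-0.088   0.5312 -3.4337] w 0.008542385462405402
[[ 0.6836  0.5766  0.4475]
 [-0.7298  0.5516  0.404 ]
 [-0.0138 -0.6027  0.7978]]
rows 3 dist 0.022378800238022273 rot 0.04830513922197724
[0.0013,0.005,-0.0054,0.0154,-0.0032,-0.0034,0.005],
[0.0013,0.0049,-0.0054,0.0154,-0.0032,-0.0034,0.005],
[0.0012,0.0049,-0.0055,0.0154,-0.0032,-0.0034,0.005],
```

Call:
apply_moves(
  deltas=[
    [0.001, 0.005, -0.006, 0.015, -0.003, -0.005, 0.005],
    [0.001, 0.005, -0.006, 0.015, -0.003, -0.005, 0.005],
    [0.001, 0.003, -0.003, 0.01, 0, 0, 0.005],
    [0, 0, 0, 0, 0, 0, 0.005],
  ],
)

```text
time_s: 9.15
tcp_pos: [0.5783, 0.1896, 0.0314]
orientation: [[0.682, 0.598, 0.421], [-0.731, 0.561, 0.388], [-0.004, -0.572, 0.82]]
ft_force: [-1.2, 0.2, -3.8]
gripper_width: 0.0084
```

```bash
python3 -c "
from h import *
s=st();R=s['orientation'];p=s['tcp_pos']
for x in (-.11,.11): print((p+R@[x,.04,-.005])[2])
snap('side','s3');crop('s3',220,220,420,380,'c8',4)
"
```

```text
t 9.15 p [0.5783 0.1896 0.0314] q [-0.1204  0.2868  2.2783  1.7735  0.6975 -2.4274] F [-1.1922  0.1708 -3.8339] w 0.008399369054171896
[[ 0.6822  0.598   0.4207]
 [-0.7311  0.5614  0.3877]
 [-0.0043 -0.5721  0.8202]]
0.0048753391437725245
0.003922532344692784
```

View pics/c8.png

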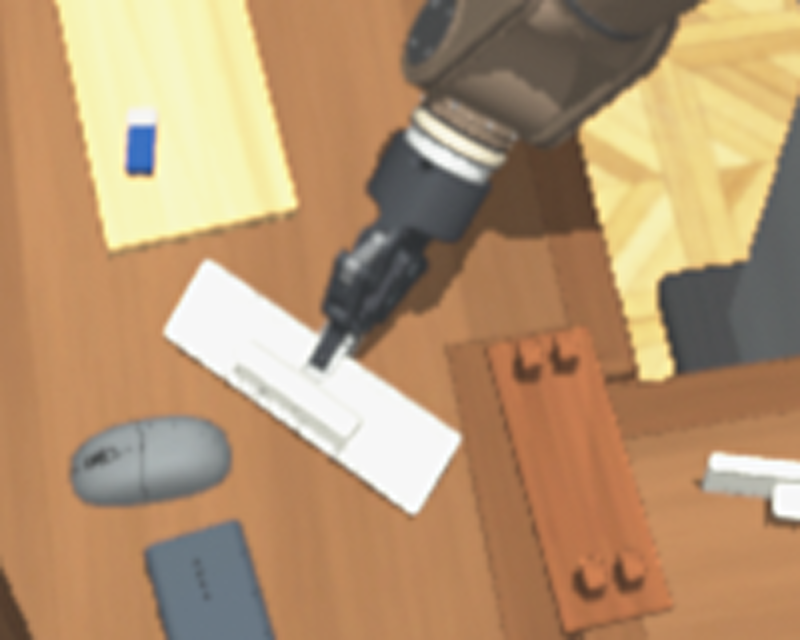

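Call:
apply_moves(
  deltas=[
    [0, 0.002, -0.002, 0, 0, 0.002, 0.005],
    [0, 0.001, -0.002, 0, 0, 0.002, 0.005],
    [0, 0, 0, 0, 0, 0, 0.005],
  ],
)

```text
time_s: 9.5
tcp_pos: [0.5799, 0.19, 0.0283]
orientation: [[0.685, 0.596, 0.418], [-0.728, 0.565, 0.388], [-0.005, -0.571, 0.821]]
ft_force: [-0.3, 0.9, -4.0]
gripper_width: 0.0086
```

```bash
python3 -c "
from h import *
s=st();R=s['orientation'];p=s['tcp_pos']
for x in (-.11,.11): print((p+R@[x,.04,-.005])[2])
"
```

```text
t 9.5 p [0.5799 0.19   0.0283] q [-0.121   0.2991  2.2725  1.7781  0.7029 -2.4377] F [-0.2968  0.8629 -4.0046] w 0.008630060420939277
[[ 0.6853  0.5963  0.4181]
 [-0.7282  0.5647  0.3883]
 [-0.0045 -0.5706  0.8212]]
0.001854191445286365
0.0008571441138678117
```

Call:
apply_moves(
  deltas=[
    [0, 0.001, -0.002, 0, 0, 0.003, 0.005],
    [0, 0, 0, 0, 0, 0, 0.005],
    [0, 0, 0, 0, 0, 0, 0.016],
    [0, 0, 0, 0, 0, 0, 0.022],
    [0, 0, 0, 0, 0, 0, 0.028],
    [0, 0, 0, 0, 0, 0, 0.03],
    [0, 0, 0, 0, 0, 0, 0.03],
  ],
)

```text
time_s: 10.2
tcp_pos: [0.5815, 0.1902, 0.029]
orientation: [[0.688, 0.597, 0.413], [-0.726, 0.57, 0.386], [-0.005, -0.565, 0.825]]
ft_force: [-1.2, -0.6, -1.4]
gripper_width: 0.0299
```

```bash
python3 -c "
from h import *
s=st()
snap('side','s4');crop('s4',220,220,420,380,'c9',4)
"
```

```text
t 10.2 p [0.5815 0.1902 0.029 ] q [-0.1231  0.3028  2.2691  1.7793  0.7112 -2.4416] F [-1.1996 -0.6085 -1.4313] w 0.029925818210445054
[[ 0.688   0.5968  0.413 ]
 [-0.7257  0.5696  0.3858]
 [-0.005  -0.5651  0.825 ]]
```

View pics/c9.png

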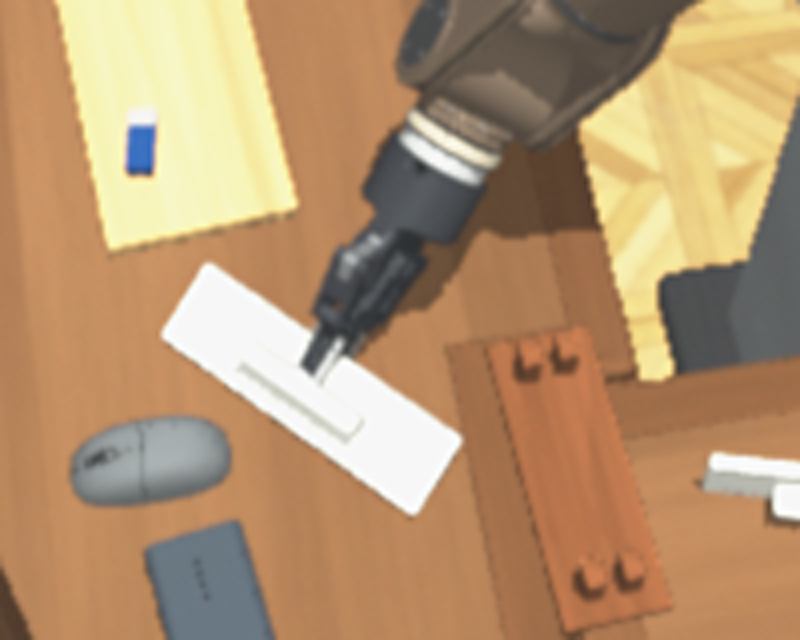

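Call:
apply_moves(
  deltas=[
    [0, -0.02, -0.012, 0, 0, 0, 0.03],
    [0, -0.025, -0.016, 0, 0, 0, 0.03],
    [0, -0.025, -0.013, 0, 0, 0, 0.03],
    [0, -0.02, 0, 0, 0, 0, 0.03],
    [0, 0, 0, 0, 0, 0, 0.03],
    [0, 0, 0, 0, 0, 0, 0.03],
  ],
)

```text
time_s: 10.85
tcp_pos: [0.5123, 0.1212, 0.0497]
orientation: [[0.688, 0.601, 0.406], [-0.726, 0.571, 0.384], [-0.001, -0.559, 0.829]]
ft_force: [-0.6, -0.3, -0.4]
gripper_width: 0.0299
```

```bash
python3 -c "
from h import *
s=st()
snap('side','s5');crop('s5',220,220,420,380,'c10',4)
snap('top','t5');crop('t5',120,120,380,320,'c11',3)
"
```

```text
t 10.85 p [0.5123 0.1212 0.0497] q [-0.34    0.1215  2.4431  1.5852  0.8318 -2.4224] F [-0.6288 -0.2737 -0.3706] w 0.029917904572816668
[[ 0.6881  0.6013  0.4061]
 [-0.7256  0.5712  0.3838]
 [-0.0012 -0.5587  0.8294]]
```

View pics/c10.png

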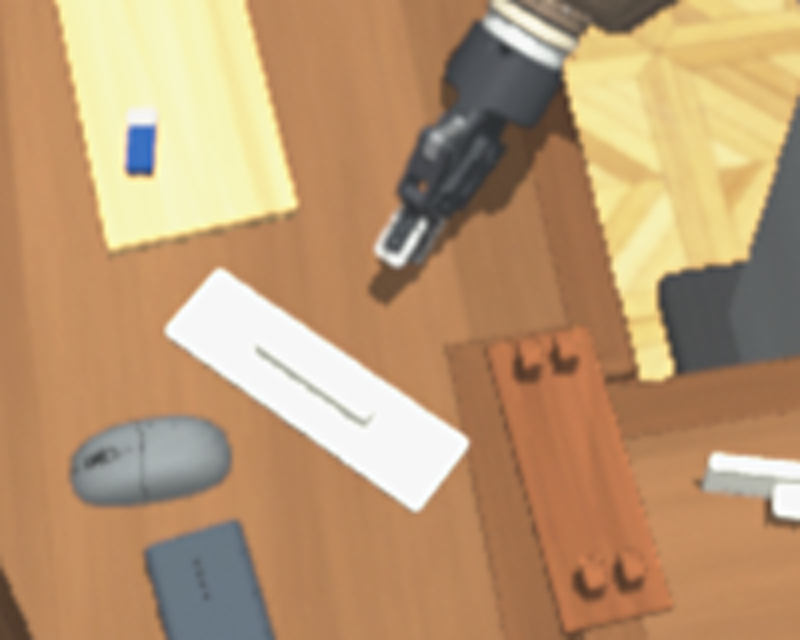

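View pics/c11.png

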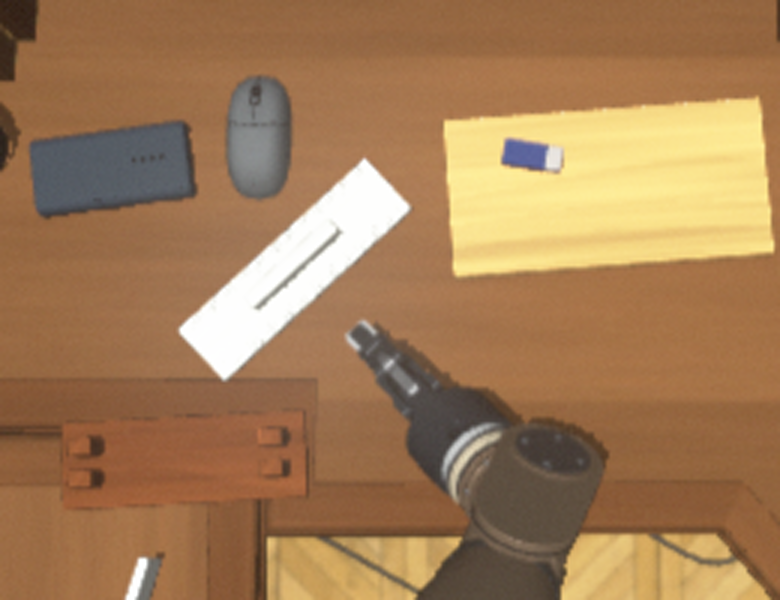

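The plate lies flat, ridge up, clear of everything. Measuring it for the regrasp.

```bash
cat >> h.py <<'E'
def P(d,pts,x0,y0,sc,z):
    return np.array([onz(d,(x+.5)/sc-.5+x0,(y+.5)/sc-.5+y0,z) for x,y in pts])
E
python3 -c "
from h import *
a=P(load('t5'),[(366,158),(411,208),(225,380),(179,330)],120,120,3,.01)
b=P(load('s5'),[(165,330),(221,267),(468,443),(416,511)],220,220,4,.01)
for c in (a,b): 
  v=(c[0]+c[1]-c[2]-c[3]); print(c.mean(0),np.linalg.norm(v)/2,np.arctan2(v[1],v[0])+np.pi/2, np.linalg.norm(c[0]-c[1]))
p=read_state()['tcp_pos']
for q,R in [([.5,.11,.2],down(.6,.9)),([.5,.12,.2],down(.8,.5)),([.5,.14,.2],down(.8,.2)),([.57,.18,.2],down(.8,0)),([.57,.18,.03],down(.8,0)),([.53,-.08,.03],down(-.076,0))]: print(ik(q,R))
plan([.51,.13,.2],down(.75,.45),.06,arc=False,nmin=8)
"
```

```text
[0.579  0.1883 0.01  ] 0.2200314323868502 0.7616374398854288 0.06001039875471354
[0.5824 0.1908 0.01  ] 0.22060277008657436 0.7487659826902657 0.062046159451757205
[-0.2979 -0.3838  2.4604  1.1059  0.7551 -1.6301]
[-0.1582 -0.2437  2.2329  0.517   0.9166 -1.2287]
[ 0.01   -0.1225  2.0819  0.1638  1.0464 -0.8625]
[ 0.1378  0.1452  1.8021  0.      1.1943 -0.6622]
[ 0.1378  0.3444  1.909   0.      0.8882 -0.6622]
[-0.3375  0.2278  2.0598  0.      0.8539 -0.2615]
rows 8 dist 0.15076894742040722 rot 0.5277210370849726
[-0.001,-0.0101,0.0159,-0.066,0.0008,-0.001,0.06],
[-0.001,-0.0111,0.0152,-0.066,0.0008,-0.001,0.06],
[-0.001,-0.0121,0.0144,-0.066,0.0008,-0.001,0.06],
[-0.001,-0.013,0.0136,-0.066,0.0008,-0.001,0.06],
[-0.001,-0.0139,0.0127,-0.066,0.0008,-0.001,0.06],
[-0.001,-0.0147,0.0117,-0.066,0.0008,-0.001,0.06],
[-0.001,-0.0155,0.0107,-0.066,0.0008,-0.001,0.06],
[-0.001,-0.0161,0.0097,-0.066,0.0008,-0.001,0.06],
```

Call:
apply_moves(
  deltas=[
    [0, -0.01, 0.016, -0.066, 0, 0, 0.05],
    [0, -0.011, 0.016, -0.066, 0, 0, 0.05],
    [0, -0.012, 0.015, -0.066, 0, 0, 0.05],
    [0, -0.013, 0.014, -0.066, 0, 0, 0.05],
    [0, -0.014, 0.013, -0.066, 0, 0, 0.05],
    [0, -0.015, 0.012, -0.066, 0, 0, 0.05],
    [0, -0.015, 0.011, -0.066, 0, 0, 0.05],
    [0, -0.015, 0.01, -0.066, 0, 0, 0.05],
  ],
)

```text
time_s: 11.75
tcp_pos: [0.5174, 0.1329, 0.1998]
orientation: [[0.692, 0.287, 0.662], [-0.722, 0.293, 0.627], [-0.014, -0.912, 0.41]]
ft_force: [0.7, 0.1, 0.1]
gripper_width: 0.0501
```

```bash
python3 -c "
from h import *
st()
plan([.5805,.1895,.14],down(.755),.05,arc=False,nmin=7)
"
```

```text
t 11.75 p [0.5174 0.1329 0.1998] q [-0.0927 -0.1755  2.1605  0.4106  0.9229 -1.0658] F [0.7162 0.0576 0.1093] w 0.05008211562634162
[[ 0.6921  0.2867  0.6624]
 [-0.7217  0.293   0.6272]
 [-0.0143 -0.9121  0.4097]]
rows 7 dist 0.1037710118156327 rot 0.42239900000361963
[0.0005,0.0128,0.0075,-0.0603,0.0009,-0.0023,0.05],
[0.0005,0.0123,0.0083,-0.0603,0.0009,-0.0023,0.05],
[0.0005,0.0118,0.009,-0.0603,0.0009,-0.0023,0.05],
[0.0004,0.0112,0.0097,-0.0603,0.0009,-0.0023,0.05],
[0.0004,0.0106,0.0104,-0.0603,0.0009,-0.0023,0.05],
[0.0004,0.0099,0.011,-0.0603,0.0009,-0.0023,0.05],
[0.0003,0.0093,0.0116,-0.0603,0.0009,-0.0023,0.05],
```

Call:
apply_moves(
  deltas=[
    [0.0005, 0.013, 0.008, -0.06, 0.001, -0.002, 0.05],
    [0.0005, 0.012, 0.008, -0.06, 0.001, -0.002, 0.05],
    [0.0005, 0.012, 0.009, -0.06, 0.001, -0.002, 0.05],
    [0, 0.011, 0.01, -0.06, 0.001, -0.002, 0.05],
    [0, 0.011, 0.01, -0.06, 0.001, -0.002, 0.05],
    [0, 0.01, 0.011, -0.06, 0.001, -0.002, 0.05],
    [0, 0.009, 0.012, -0.06, 0.001, -0.002, 0.05],
    [0, 0, 0, 0, 0, 0, 0.05],
  ],
)

```text
time_s: 12.55
tcp_pos: [0.5869, 0.2044, 0.141]
orientation: [[0.696, -0.006, 0.718], [-0.718, -0.006, 0.696], [0.001, -1.0, -0.009]]
ft_force: [-0.3, -0.6, -0.0]
gripper_width: 0.05
```

```bash
python3 -c "
from h import *
st()
plan([.5805,.1895,.08],down(.755),.05,arc=False,nmin=2)
snap('wrist','w7')
"
```

```text
t 12.55 p [0.5869 0.2044 0.141 ] q [ 0.1742  0.2609  1.7807 -0.006   1.1068 -0.5925] F [-0.3336 -0.5666 -0.001 ] w 0.05000847486925694
[[ 0.6957 -0.0057  0.7183]
 [-0.7183 -0.0065  0.6957]
 [ 0.0006 -1.     -0.0086]]
rows 2 dist 0.06310038676636412 rot 0.016793020190380828
[0.0031,0.0306,-0.0072,0.0043,0.0072,0.0004,0.05],
[0.0032,0.0305,-0.0073,0.0043,0.0072,0.0004,0.05],
```

View pics/w7.png

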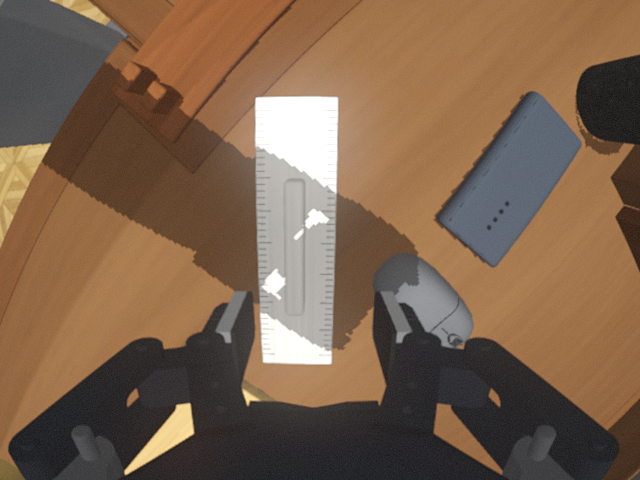

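The wrist view shows the plate's corners at (256,97), (338,97), (331,363) and (263,363). The ridge runs along u≈295 and the mouse is at (420,300).

```bash
python3 -c "
from h import *
d=load('w7')
c=np.array([onz(d,u,v,.01,True) for u,v in [(331,363),(263,363),(256,97),(338,97)]])
v=(c[0]+c[1]-c[2]-c[3]); print(c.mean(0),np.linalg.norm(v)/2,np.arctan2(v[1],v[0])+np.pi/2, np.linalg.norm(c[0]-c[1]))
e=np.array([onz(d,u,v,.036,True) for u,v in [(295,180),(294,313)]]);print(e,e.mean(0),np.linalg.norm(e[0]-e[1]))
for u,v in [(375,290),(400,252),(420,270)]: print('mouse',onz(d,u,v,.015,True))
m=P(load('t5'),[(258,75),(262,197),(227,140),(291,140)],120,120,3,.02);print(m)
"
```

```text
[0.5817 0.1896 0.01  ] 0.21916564061303412 0.7581073392616712 0.059762644896900016
[[0.5474 0.2268 0.036 ]
 [0.6136 0.1554 0.036 ]] [0.5805 0.1911 0.036 ] 0.09735285485251582
mouse [0.6519 0.2059 0.015 ]
mouse [0.643  0.2408 0.015 ]
mouse [0.6658 0.2423 0.015 ]
[[0.7492 0.2231 0.02  ]
 [0.6401 0.2172 0.02  ]
 [0.6908 0.2488 0.02  ]
 [0.6908 0.193  0.02  ]]
```

Call:
apply_moves(
  deltas=[
    [0.003, 0.015, -0.007, 0.004, 0.007, 0, 0.045],
    [0.003, 0.015, -0.007, 0.004, 0.007, 0, 0.04],
    [0, 0.015, 0, 0, 0, 0, 0.036],
    [0, 0.015, 0, 0, 0, 0, 0.036],
    [0, 0, 0, 0, 0, 0, 0.036],
  ],
)

```text
time_s: 13.1
tcp_pos: [0.5792, 0.191, 0.0797]
orientation: [[0.687, 0.002, 0.726], [-0.726, 0.003, 0.687], [-0.001, -1.0, 0.004]]
ft_force: [0.1, -0.1, -0.9]
gripper_width: 0.0359
```

```bash
python3 -c "
from h import *
st()
plan([.581,.190,.020],down(.757),.036,arc=False,nmin=3)
snap('wrist','w8')
"
```

```text
t 13.1 p [0.5792 0.191  0.0797] q [ 0.1511  0.309   1.8468  0.0036  0.9829 -0.6088] F [ 0.0748 -0.1326 -0.8807] w 0.03590280013466116
[[ 0.6874  0.0024  0.7263]
 [-0.7263  0.0034  0.6874]
 [-0.0008 -1.      0.004 ]]
rows 3 dist 0.05973752807568406 rot 0.004221148198065159
[0.0007,0.0199,0.0001,-0.0013,0.0003,-0.0003,0.036],
[0.0007,0.0199,0.0002,-0.0013,0.0003,-0.0003,0.036],
[0.0007,0.0199,0.0002,-0.0013,0.0003,-0.0003,0.036],
```

View pics/w8.png

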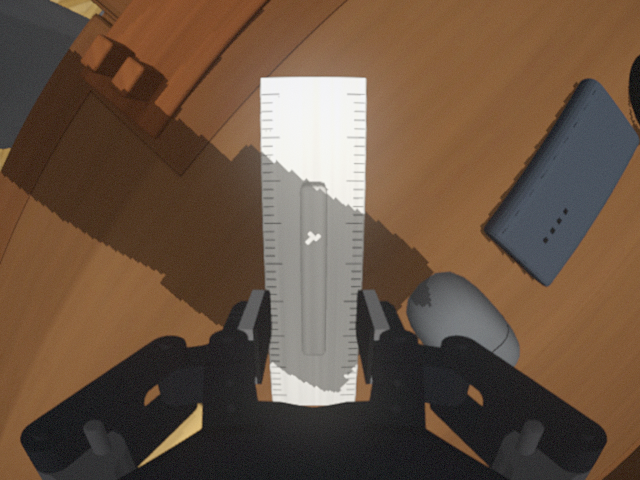

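Ridge centred between the fingers (u≈313), and the mouse is clear of the right finger. Descending.

Call:
apply_moves(
  deltas=[
    [0.001, 0.02, 0, -0.002, 0, 0, 0.036],
    [0.001, 0.02, 0, -0.002, 0, 0, 0.036],
    [0, 0.014, 0, 0, 0, 0, 0.036],
    [0, 0.005, 0, 0, 0, 0, 0.036],
    [0, 0, 0, 0, 0, 0, 0.02],
    [0, 0, 0, 0, 0, 0, 0.012],
    [0, 0, 0, 0, 0, 0, 0.008],
    [0, 0, 0, 0, 0, 0, 0.008],
  ],
)

```text
time_s: 13.95
tcp_pos: [0.5858, 0.1912, 0.0255]
orientation: [[0.688, 0.01, 0.725], [-0.725, 0.003, 0.688], [0.005, -1.0, 0.01]]
ft_force: [0.0, 0.7, -3.0]
gripper_width: 0.0121
```

```bash
python3 -c "
from h import *
st()
"
```

```text
t 13.95 p [0.5858 0.1912 0.0255] q [ 0.1506  0.3971  1.8492  0.0015  0.8845 -0.6095] F [ 0.0049  0.7377 -3.0328] w 0.01206065018057862
[[ 0.6882  0.0105  0.7254]
 [-0.7255  0.0028  0.6883]
 [ 0.0052 -0.9999  0.0095]]
```

Call:
apply_moves(
  deltas=[
    [0, 0, 0, 0, 0, 0, 0.008],
    [0, 0, 0, 0, 0, 0, 0.008],
  ],
)

```text
time_s: 14.15
tcp_pos: [0.5856, 0.1914, 0.0254]
orientation: [[0.688, 0.011, 0.725], [-0.725, 0.003, 0.688], [0.005, -1.0, 0.01]]
ft_force: [0.3, -0.3, -2.2]
gripper_width: 0.0126
```

```bash
python3 -c "
from h import *
st()
snap('wrist','w9')
"
```

```text
t 14.15 p [0.5856 0.1914 0.0254] q [ 0.1508  0.3969  1.8498  0.0018  0.884  -0.6095] F [ 0.3049 -0.2595 -2.1739] w 0.012571041296664833
[[ 0.6883  0.0106  0.7254]
 [-0.7254  0.003   0.6883]
 [ 0.0051 -0.9999  0.0098]]
```

View pics/w9.png

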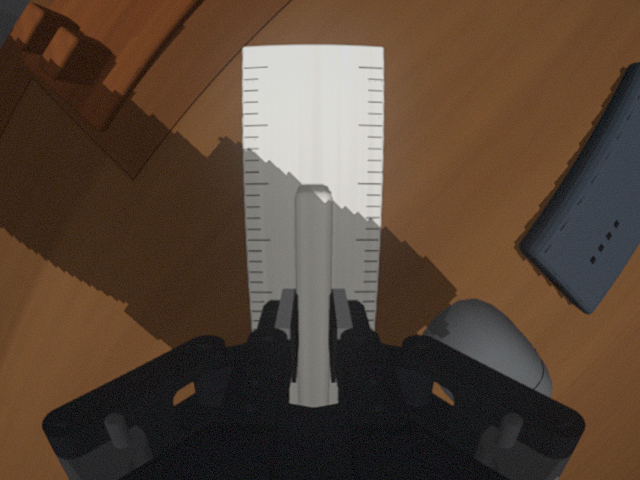

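Call:
apply_moves(
  deltas=[
    [0, -0.01, 0, 0, 0, 0, 0.008],
    [0, -0.015, 0, 0, 0, 0, 0.008],
    [0, -0.02, 0, 0, 0, 0, 0.008],
    [0, -0.02, 0, 0, 0, 0, 0.008],
    [0, -0.01, 0, 0, 0, 0, 0.008],
    [0, 0, 0, 0, 0, 0, 0.008],
  ],
  force=80,
)

```text
time_s: 14.8
tcp_pos: [0.5851, 0.1913, 0.1075]
orientation: [[0.688, 0.012, 0.725], [-0.725, 0.003, 0.688], [0.006, -1.0, 0.011]]
ft_force: [0.2, 0.4, -3.5]
gripper_width: 0.0114
```

```bash
python3 -c "
from h import *
st()
snap('wrist','w10');snap('side','s10');crop('s10',200,180,420,345,'c12',3.6)
plan([.535,-.0912,.10],down(.076),.008,nmin=8)
"
```

```text
t 14.8 p [0.5851 0.1913 0.1075] q [ 0.1507  0.2787  1.8267  0.0018  1.0234 -0.6094] F [ 0.2214  0.4469 -3.5165] w 0.011397287711643134
[[ 0.6883  0.0124  0.7253]
 [-0.7254  0.0034  0.6883]
 [ 0.006  -0.9999  0.0113]]
rows 8 dist 0.3066797367264315 rot 0.6831580357130944
[0.0288,0.0006,-0.0248,-0.0012,0.0854,0.0001,0.008],
[0.0289,0.0006,-0.0239,-0.0012,0.0854,0.0001,0.008],
[0.029,0.0006,-0.0229,-0.0012,0.0854,0.0001,0.008],
[0.0291,0.0006,-0.022,-0.0012,0.0854,0.0001,0.008],
[0.0291,0.0006,-0.0211,-0.0012,0.0854,0.0001,0.008],
[0.0291,0.0006,-0.0202,-0.0012,0.0854,0.0001,0.008],
[0.0291,0.0006,-0.0193,-0.0012,0.0854,0.0001,0.008],
[0.029,0.0007,-0.0184,-0.0012,0.0854,0.0001,0.008],
```

View pics/w10.png

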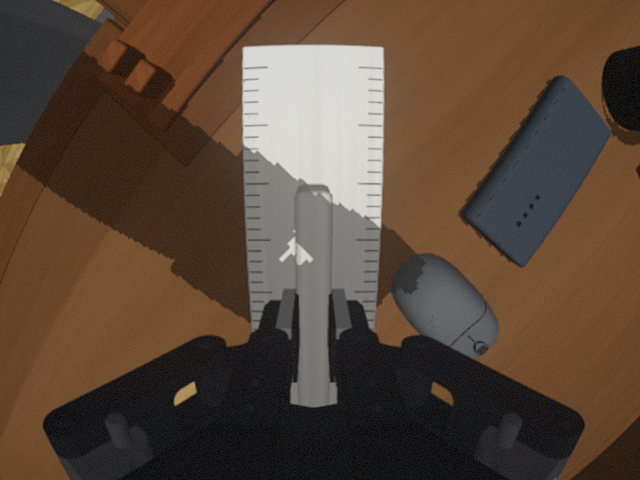

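View pics/c12.png

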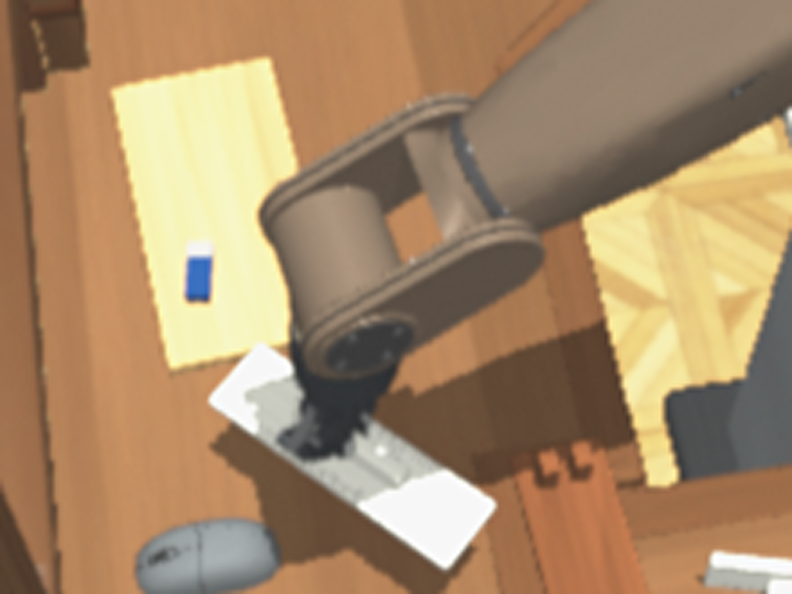

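Call:
apply_moves(
  deltas=[
    [0.029, 0.001, -0.025, -0.001, 0.085, 0, 0.008],
    [0.029, 0.001, -0.024, -0.001, 0.085, 0, 0.008],
    [0.029, 0.001, -0.023, -0.001, 0.085, 0, 0.008],
    [0.029, 0.001, -0.022, -0.001, 0.085, 0, 0.008],
    [0.029, 0.001, -0.021, -0.001, 0.085, 0, 0.008],
    [0.029, 0, -0.02, -0.001, 0.085, 0, 0.008],
    [0.029, 0, -0.019, -0.001, 0.085, 0, 0.008],
    [0, 0, 0, 0, 0, 0, 0.008],
  ],
)

```text
time_s: 15.7
tcp_pos: [0.5395, -0.0657, 0.0895]
orientation: [[0.143, -0.013, 0.99], [-0.99, 0.002, 0.143], [-0.004, -1.0, -0.013]]
ft_force: [-0.5, 0.3, -3.1]
gripper_width: 0.0113
```

```bash
python3 -c "
from h import *
st()
# plate in tool frame from w10
d=load('w10'); p=np.array([.5851,.1913,.1075]);R=np.array([[.6883,.0124,.7253],[-.7254,.0034,.6883],[.006,-.9999,.0113]])
for u,v in [(243,46),(383,46),(252,300),(376,300)]:
  X=onz(d,u,v,.1075-.0155,True); print(R.T@(X-p))
plan([.537,-.0910,.06],down(.076),.008,nmin=5,arc=False)
"
```

```text
t 15.7 p [ 0.5395 -0.0657  0.0895] q [-0.3072  0.1701  1.9962 -0.0019  0.9885 -0.4497] F [-0.512   0.3111 -3.0538] w 0.011328829451357603
[[ 0.1431 -0.0131  0.9896]
 [-0.9897  0.0024  0.1431]
 [-0.0043 -0.9999 -0.0126]]
[-0.1115  0.0145 -0.0292]
[-0.1117  0.0152  0.0297]
[ 0.0023  0.0152 -0.0283]
[0.0026 0.0159 0.0297]
rows 5 dist 0.03890382389456662 rot 0.06888768895112944
[0.005,0.0059,-0.0011,0.0025,0.0135,-0.0008,0.008],
[0.005,0.0059,-0.0011,0.0025,0.0135,-0.0008,0.008],
[0.005,0.0059,-0.001,0.0025,0.0135,-0.0008,0.008],
[0.005,0.0059,-0.001,0.0025,0.0135,-0.0008,0.008],
[0.005,0.0059,-0.0009,0.0025,0.0135,-0.0008,0.008],
```

Call:
apply_moves(
  deltas=[
    [0.006, 0.006, -0.001, 0.005, 0.017, 0, 0.008],
    [0.006, 0.006, -0.001, 0.005, 0.017, 0, 0.008],
    [0.006, 0.006, -0.001, 0.005, 0.017, 0, 0.008],
    [0.006, 0.006, -0.001, 0.004, 0.016, 0, 0.008],
    [0.001, 0.006, 0, 0.002, 0, 0, 0.008],
    [0, 0, 0, 0, 0, 0, 0.008],
  ],
)

```text
time_s: 16.3
tcp_pos: [0.5364, -0.09, 0.0531]
orientation: [[0.074, 0.004, 0.997], [-0.997, 0.008, 0.074], [-0.008, -1.0, 0.004]]
ft_force: [-0.7, 0.9, -4.1]
gripper_width: 0.0114
```

```bash
python3 -c "
from h import *
st()
plan([.537,-.0910,.0265],down(.076,.01),.008,nmin=4,arc=False)
snap('top','t11');crop('t11',240,120,400,240,'c13',5)
"
```

```text
t 16.3 p [ 0.5364 -0.09    0.0531] q [-0.357   0.2201  2.0173  0.0113  0.9035 -0.4381] F [-0.6536  0.9259 -4.1174] w 0.011352067377361427
[[ 0.0741  0.0037  0.9972]
 [-0.9972  0.008   0.0741]
 [-0.0077 -1.      0.0043]]
rows 4 dist 0.026670256645104175 rot 0.009778689748108919
[0.0003,0.0067,0.0001,0.0014,-0.0005,-0.0019,0.008],
[0.0003,0.0067,0.0001,0.0014,-0.0005,-0.0019,0.008],
[0.0003,0.0067,0.0001,0.0014,-0.0005,-0.0019,0.008],
[0.0003,0.0067,0.0001,0.0014,-0.0005,-0.0019,0.008],
```

View pics/c13.png

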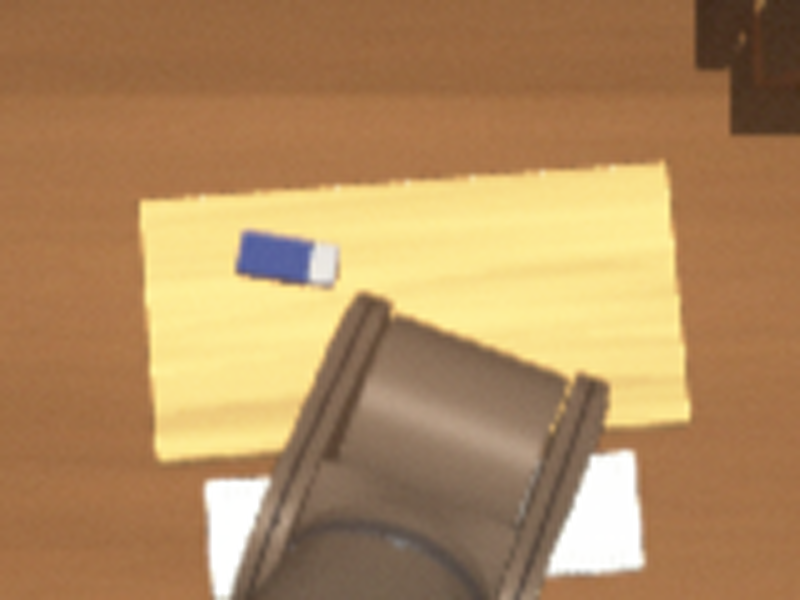

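Call:
apply_moves(
  deltas=[
    [0, 0.007, 0, 0.001, 0, -0.002, 0.008],
    [0, 0.007, 0, 0.001, 0, -0.002, 0.008],
    [0, 0.007, 0, 0.001, 0, -0.002, 0.008],
    [0, 0.005, 0, 0.001, 0, -0.002, 0.008],
    [0, 0, 0, 0, 0, 0, 0.008],
  ],
)

```text
time_s: 16.85
tcp_pos: [0.5378, -0.0892, 0.026]
orientation: [[0.076, 0.011, 0.997], [-0.997, -0.001, 0.076], [0.002, -1.0, 0.011]]
ft_force: [-0.1, 0.2, -3.5]
gripper_width: 0.0112
```

```bash
python3 -c "
from h import *
st()
snap('wrist','w12')
"
```

```text
t 16.85 p [ 0.5378 -0.0892  0.026 ] q [-0.3518  0.2643  2.0255  0.004   0.8412 -0.4303] F [-0.0651  0.1794 -3.4615] w 0.011183069584664352
[[ 0.0758  0.0109  0.9971]
 [-0.9971 -0.0009  0.0758]
 [ 0.0017 -0.9999  0.0108]]
```

View pics/w12.png

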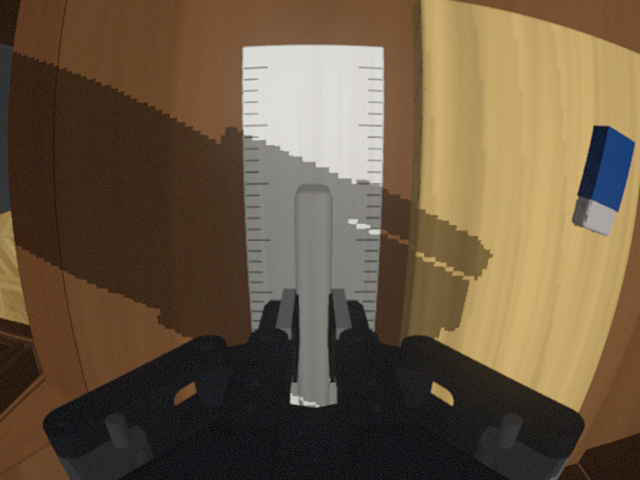

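Call:
apply_moves(
  deltas=[
    [0, 0, 0.004, 0, 0, 0, 0.008],
    [0, 0, 0.004, 0, 0, 0, 0.008],
    [0, 0, 0.002, 0, 0, 0, 0.008],
    [0, 0, 0, 0, 0, 0, 0.008],
  ],
)

```text
time_s: 17.3
tcp_pos: [0.55, -0.0888, 0.0275]
orientation: [[0.076, 0.014, 0.997], [-0.997, -0.002, 0.076], [0.003, -1.0, 0.014]]
ft_force: [0.9, -0.6, -2.5]
gripper_width: 0.0107
```

```bash
python3 -c "
from h import *
st()
snap('wrist','w13'); crop('w13',340,0,460,340,'c14',2.3)
"
```

```text
t 17.3 p [ 0.55   -0.0888  0.0275] q [-0.3436  0.283   1.998   0.004   0.8471 -0.4219] F [ 0.8671 -0.5936 -2.5461] w 0.01069485493597121
[[ 0.0757  0.0137  0.997 ]
 [-0.9971 -0.0018  0.0757]
 [ 0.0028 -0.9999  0.0136]]
```

View pics/c14.png

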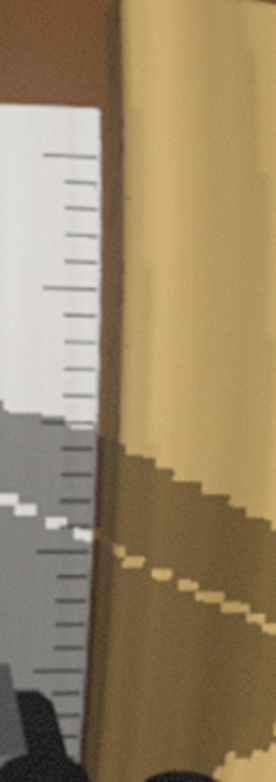

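The gap is down to about 2–3 mm and parallel. Lowering to the desk, then a small push to make it flush.

Call:
apply_moves(
  deltas=[
    [0, 0.002, 0, -0.003, 0, 0, 0.008],
    [0, 0, 0.002, 0, 0, 0, 0.008],
    [0, 0, 0.002, 0, 0, 0, 0.008],
    [0, 0, 0, 0, 0, 0, 0.008],
  ],
)

```text
time_s: 17.75
tcp_pos: [0.5534, -0.0885, 0.0254]
orientation: [[0.076, 0.008, 0.997], [-0.997, -0.002, 0.076], [0.003, -1.0, 0.008]]
ft_force: [-0.2, 0.4, -3.2]
gripper_width: 0.0114
```

```bash
python3 -c "
from h import *
st()
snap('wrist','w14'); crop('w14',340,0,460,340,'c15',2.3)
"
```

```text
t 17.75 p [ 0.5534 -0.0885  0.0254] q [-0.3401  0.2953  1.9869  0.0012  0.8511 -0.4169] F [-0.1503  0.3797 -3.2284] w 0.011397248582842358
[[ 0.0759  0.0081  0.9971]
 [-0.9971 -0.0019  0.076 ]
 [ 0.0025 -1.      0.0079]]
```

View pics/c15.png

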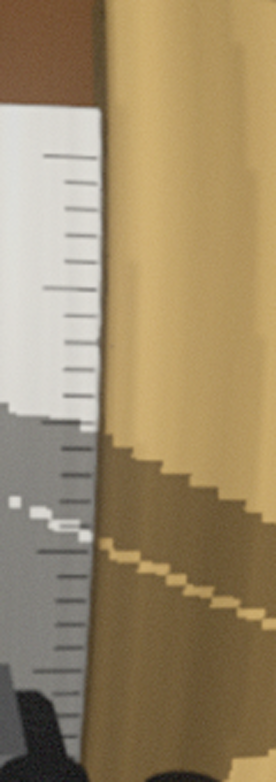

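Call:
apply_moves(
  deltas=[
    [0, 0.0015, 0, 0, 0, 0, 0.008],
    [0, 0, 0.0015, 0, 0, 0, 0.008],
    [0, 0, 0.0015, 0, 0, 0, 0.008],
    [0, 0, 0, 0, 0, 0, 0.008],
  ],
)

```text
time_s: 18.2
tcp_pos: [0.5534, -0.0885, 0.0256]
orientation: [[0.077, -0.002, 0.997], [-0.997, -0.002, 0.077], [0.001, -1.0, -0.002]]
ft_force: [0.6, -0.1, -2.3]
gripper_width: 0.0114
```

```bash
python3 -c "
from h import *
st()
snap('wrist','w15'); crop('w15',340,0,460,340,'c16',2.3)
"
```

```text
t 18.2 p [ 0.5534 -0.0885  0.0256] q [-0.3387  0.2998  1.9806 -0.0028  0.8624 -0.4141] F [ 0.6207 -0.0553 -2.2827] w 0.011397736874325673
[[ 0.0772 -0.0019  0.997 ]
 [-0.997  -0.0016  0.0772]
 [ 0.0015 -1.     -0.002 ]]
```

View pics/c16.png

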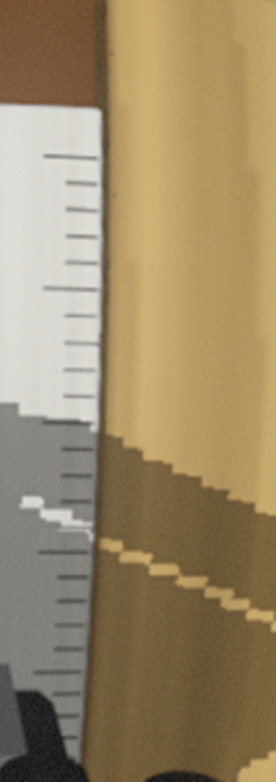

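```bash
python3 -c "
from h import *
d=load('w15'); R=read_state()['orientation'];p=read_state()['tcp_pos']
for y in (150,300,400,500):
  xs={150:(101,107),300:(99,105),400:(98,104),500:(94,99.5)}[y]
  a=onz(d,(xs[0]+.5)/2.3-.5+340,(y+.5)/2.3-.5,.010,True); b=onz(d,(xs[1]+.5)/2.3-.5+340,(y+.5)/2.3-.5,.016,True)
  print(R.T@(a-p),R.T@(b-p))
"
```

```text
[-0.1032  0.0154  0.0295] [-0.102   0.0094  0.0294]
[-0.0748  0.0154  0.0292] [-0.0746  0.0094  0.0291]
[-0.0561  0.0154  0.0294] [-0.0566  0.0094  0.0293]
[-0.037   0.0155  0.0293] [-0.0383  0.0094  0.0292]
```

Measured gap is about 0 mm at four points along the edge. Releasing.

Call:
apply_moves(
  deltas=[
    [0, 0.001, 0.001, 0, 0, 0, 0.008],
    [0, 0, 0, 0, 0, 0, 0.008],
    [0, 0, 0, 0, 0, 0, 0.016],
    [0, 0, 0, 0, 0, 0, 0.022],
    [0, 0, 0, 0, 0, 0, 0.028],
    [0, 0, 0, 0, 0, 0, 0.03],
  ],
)

```text
time_s: 18.85
tcp_pos: [0.5571, -0.0892, 0.0278]
orientation: [[0.077, 0.003, 0.997], [-0.997, -0.003, 0.077], [0.004, -1.0, 0.003]]
ft_force: [0.3, -0.1, 0.3]
gripper_width: 0.0301
```

Call:
apply_moves(
  deltas=[
    [0, -0.01, 0, 0, 0, 0, 0.03],
    [0, -0.02, 0, 0, 0, 0, 0.03],
    [0, -0.03, 0, 0, 0, 0, 0.03],
    [0, -0.04, 0, 0, 0, 0, 0.03],
    [0, -0.04, 0, 0, 0, 0, 0.03],
    [0, 0, 0, 0, 0, 0, 0.03],
  ],
)

```text
time_s: 19.45
tcp_pos: [0.5574, -0.0888, 0.1759]
orientation: [[0.077, 0.005, 0.997], [-0.997, -0.003, 0.078], [0.004, -1.0, 0.005]]
ft_force: [0.2, -0.3, 0.5]
gripper_width: 0.0299
```

```bash
python3 -c "
from h import *
st()
snap('wrist','w16'); snap('side','s16');crop('s16',200,180,360,300,'c17',5)
"
```

```text
t 19.45 p [ 0.5574 -0.0888  0.1759] q [-0.337   0.0936  1.9048 -0.0017  1.137  -0.4139] F [ 0.1935 -0.3224  0.5358] w 0.029934155901768116
[[ 0.0775  0.0054  0.997 ]
 [-0.997  -0.0035  0.0775]
 [ 0.0039 -1.      0.0051]]
```

View pics/w16.png

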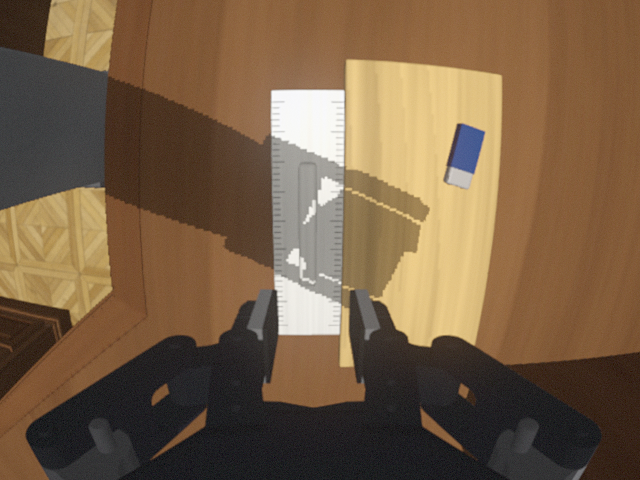

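View pics/c17.png

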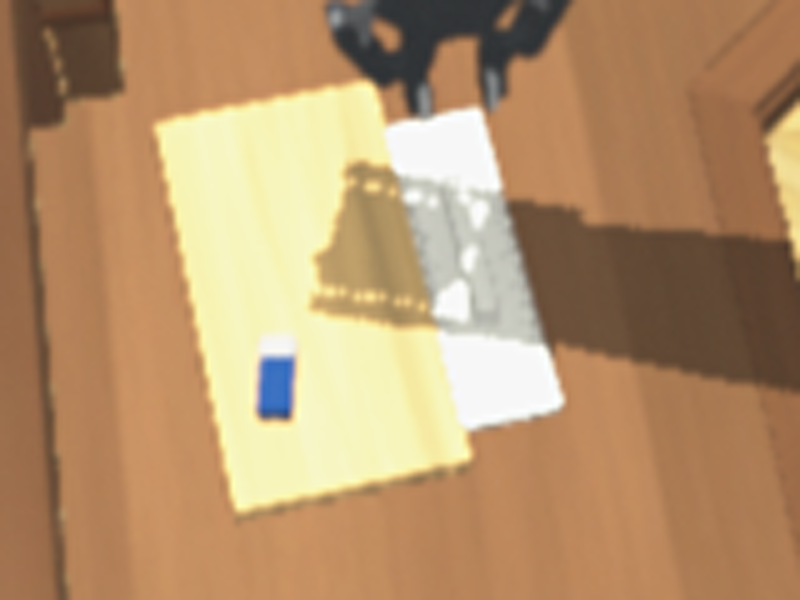

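The plate lies flat against the board's near edge and is well centred along it. One closer check of the gap from a straight-on view.

```bash
python3 -c "
from h import *
crop('w16',320,55,370,345,'c18',2); 
import cv2
a=cv2.imread('pics/w16.png')
cv2.imwrite('pics/c18.png',np.hstack([cv2.resize(a[y:y+70,315:365],None,fx=5,fy=8,interpolation=cv2.INTER_CUBIC) for y in (85,170,265)]))
"
```

```text
(no output)
```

View pics/c18.png

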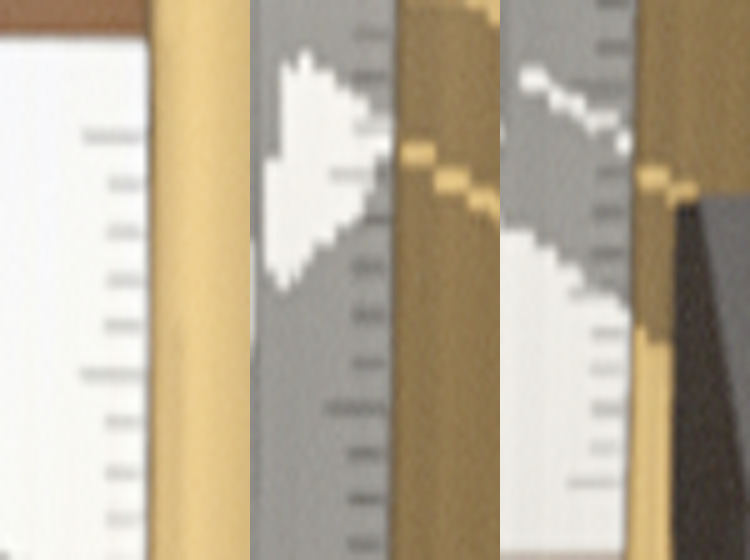

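The plate is flush along the whole edge. The board's corner is at side-view pixel (294,272), the same as at the start.

```bash
python3 -c "
from h import *
print(ticket.sign_off())"
```

```text
the job is handed in; nothing more can be done
None
```

The straightedge now lies flat on the desk, ridge up, flush along the board's robot-side long edge and about midway along it. The job is handed in at about 19.5 s of robot time; the sign-off gives no verdict.

**What I did**
- I took the larger plate out of the stand by its free upper edge and tilted it forward. I set its lower edge on the bare desk and let it down flat, ridge up.
- I then let go and backed away. A picture showed the plate lying flat, clear of everything.
- I picked it up again by the ridge and lifted it level about 80 mm. I then set it down beside the board, nudged it flush and released it.

**What the last checks showed**
- **Gap:** about 0 mm at four points along the left half, measured just before release. After release, close crops at both ends and the middle show no visible gap and no angle to the edge.
- **Position along the board:** the board shows about 30 and 33 pixels beyond the two ends of the plate, which puts it within a few millimetres of the middle.
- **Board and eraser:** neither looked moved; the board's nearest corner sits at the same side-view pixel as at the start.
- **Robot:** it had risen about 150 mm clear of the plate, and the force reading was near zero.

**Small disagreements**
- The cameras differed by 2–4 mm on absolute positions, so I relied on the wrist camera for the final fit.
- On the ridge grasp the tool ended about 5 mm higher than I had aimed, but the grip held.
- I did not re-measure the mouse, tape roll and calculator at the end. The arm touched nothing near them that I could see.

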